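# Pack a layer of cake cartons on the dispatch slab

### The arm

A 6-joint arm with a two-finger parallel gripper is mounted at the origin on the work surface. World frame = base frame: x ahead of the robot, y to its left, z up, the work surface at z = 0. Lengths are in m, angles in degrees, forces in N, time in s.
With the tool pointing down it reaches from about 0.25 to 0.725 m from the base axis. Payload 9.7 kg.
Tool frame: the origin (TCP) lies between the finger pads; the fingertips stand 19 mm ahead of it and the grasp point (between the pads) is the TCP; z points along the fingers, y is the line along which they close (so a half turn about z gives the same grasp; the last joint's range is limited). The gripper opens to 85 mm and grips with 20 to 120 N. Pads are 22 mm wide; open, the fingers measure 114 mm over their backs; the gripper's body (76 mm by 85 mm) begins 54 mm behind the grasp point. The pads swing forward as they close: fully open they stand 13 mm farther back than shut.
Start: joints at [67.437, 4.979, 10.078, 95.1, 0, 90], TCP at [0.211, 0.508, 0.25] pointing down, gripper open.
Joint ranges: [-179.16, 179.16], [-48.56, 103.87], [-65.8, 70.77], [-126.05, 130.52], [-82.76, 87.17], [-180, 180]. Speed limits (degrees/s): [127.2, 127.2, 147.25, 180, 180, 180].

### API

Orientations are given as [roll, pitch, yaw] about the fixed x, y, z axes, in that order (R = Rz(yaw) Ry(pitch) Rx(roll)).
In Python, from workcell import bot gives the robot as it stands. The module is installed in compiled form; this text tells all that it offers.
- The arm moves only by the shell command python3 -m crank 'ROWS' [OPENING] [FORCE]. ROWS is JSON, a list that holds one entry, the list of rows, each a list of 6 numbers: the shift along the world's x, y, z as a fraction of full scale, then the turn, a rotation vector about the world's x, y, z as a fraction of full scale. In form: [[[x, y, z, wx, wy, wz], ...]]. A call has 1 to 20 rows; each row shifts and turns the commanded pose from where the row before left it; what a row does not reach is not made up. Full scale, the value 1, is 20 mm for a shift and 0.12 rad for a turn. A row lasts 1/12 s, in which the tool goes at most 41.7 mm and 7.16 degrees, less where a joint would pass 70% of its speed; a pose out of reach is approached as far as the arm can. A call with a number of a shift or a turn outside -1 to 1 is refused whole. A call with a gripper value outside its range is refused whole. OPENING is the opening, from 0 (shut) to 1 (fully open), set as the call begins (- or left out, the last holds). The fingers move at their own pace and stop on an object; FORCE is the grip in N (left out, the last holds). Time passes only in rows, so rows that do not move let the fingers close. It gives the time, the measured TCP pose, the force, the opening and the grip force at its end, in the units of the state.
- bot.get_obs(): the state, without advancing time (a new reading comes with each control period).
- bot.camera(name): name is "side" or "top" or "wrist"; returns the picture (384x512x3 uint8, red, green, blue); there is no depth.
- bot.camera_model(name): a dict with "vertical_fov" (degrees; the focal length in pixels is half the picture's height over the tangent of half this angle, whatever the lens; pixels are square), "cx", "cy" (the principal point, pixels), "k1" (the pictures are not rectified: a ray, as slopes to the right and down, at radius r is drawn at 1 + k1 r^2 times it, then the intrinsics apply), "R" (3x3) and "t" (3): a world point X has camera coordinates R X + t. Camera axes: x right, y down, z forward; pixel columns grow to the right and rows downward; lengths in m; the calibration is good to about 2 mm. A picture is of the moment at which its call begins: read the wrist's pose just before it. camera_model takes no time and is no camera call; for the wrist camera it gives the pose at the moment of the call.
- bot.job_done(): hands the job in; it is judged then, once.
The state is a dict: "time": time; "q": joint angles; "qd": joint speeds; "joint_efforts": joint torques, N m; "ee_pos": TCP position; "tcp_rot": TCP orientation; "wrist_force": force on the tool from outside, world axes, zero at the start; "torque": the same for the moment, N m; "opening": finger opening in m; "grasp_force": force on a finger pad.
Only numpy, scipy, OpenCV 4.12 (cv2) and the standard library are available. Lean on these libraries where they do the work, as an engineer would, in place of code of your own. Each camera call takes 0.05 s, during which the arm holds its last target. There are 200 camera calls.

### The job

Get the dispatch slab ready by putting the palette knife and the dough scraper that lie on it into the utensil tray and turning the slab's lock collar clockwise until its arm is at the black locked mark. Only then set every handled cake carton upright on the slab, one inside each printed outline, to build the interlocking layer: both lengthwise outlines must be filled, and the remaining cartons go in any of the crosswise outlines. Leave the other things on the counter where they are and the collar locked.

Things in the scene. Friction and masses are not known exactly. Their poses are not given: they have to be found in the camera images.
- slab: fixed white pallet slab, 230 (its x) x 250 (its y) x 12 thick; origin at the centre of its underside, on the table; top at z = 12. Thin grey lines on its top outline five carton places, about 3 apart, so cartons stand 5 apart. A grey foot plate (100 x 90 x 12, centred at (0, 170) in the slab frame) carries the lock collar
- collar (a joint): angle of the captive aluminium lock collar (rad), turning clockwise seen from above as it grows, 0 to 1.7; locked at 1.40, where its arm points over the black mark on the foot plate (just short of the slab's +y direction). At 0 the arm points along slab -x. It stays where it is left
- collar_hub (a point): point on the collar's vertical turning axis, 13 above the table, at (0, 170) in the slab frame
- collar_grip (a point): grip point at the top of the upright fin at the end of the collar's arm, 73 from the axis, 63 above the table. The fin is 12 thick (across the arm), 34 long (along the arm) and reaches from 17 to 63 above the table; pinch it across its thickness
- palette: palette knife lying flat on the slab at the start: black handle 95 x 22 x 18 high from the origin towards its -x, steel blade 95 x 28 x 4 towards its +x. Origin: middle of the length, at the underside; z up
- scraper: dough scraper lying flat on the slab at the start: wooden bar handle 105 (its x) x 24 (its y) x 24 high centred on the origin, steel blade 105 x 62 x 4 reaching from there to 74 on its +y side. Origin: under the middle of the handle, at the underside; z up
- tray: fixed shallow aluminium utensil tray, 260 (its x) x 200 (its y) outside, walls 5 thick and 24 high, floor 5 thick; origin at the centre of its underside
- long0 (a point): centre, on the slab's top, of a LENGTHWISE outline: the carton's long side (its x) lies along slab y, either way round. At (46.5, 46.5) mm in the slab frame
- long1 (a point): centre, on the slab's top, of a LENGTHWISE outline: the carton's long side (its x) lies along slab y, either way round. At (46.5, -46.5) mm in the slab frame
- cross0 (a point): centre, on the slab's top, of a CROSSWISE outline: the carton's long side (its x) lies along slab x, either way round. At (-31, 62) mm in the slab frame
- cross1 (a point): centre, on the slab's top, of a CROSSWISE outline: the carton's long side (its x) lies along slab x, either way round. At (-31, 0) mm in the slab frame
- cross2 (a point): centre, on the slab's top, of a CROSSWISE outline: the carton's long side (its x) lies along slab x, either way round. At (-31, -62) mm in the slab frame
- carton0: closed cardboard cake carton, body 88 (its x) x 57 (its y) x 48 high, with a ridge handle standing on its lid along x: 50 long, 12 thick, 30 high (total height 78). Origin: centre of the underside, z up. 3 to 5 cartons are present
- carton1: closed cardboard cake carton, body 88 (its x) x 57 (its y) x 48 high, with a ridge handle standing on its lid along x: 50 long, 12 thick, 30 high (total height 78). Origin: centre of the underside, z up. 3 to 5 cartons are present
- carton2: closed cardboard cake carton, body 88 (its x) x 57 (its y) x 48 high, with a ridge handle standing on its lid along x: 50 long, 12 thick, 30 high (total height 78). Origin: centre of the underside, z up. 3 to 5 cartons are present
- carton3: closed cardboard cake carton, body 88 (its x) x 57 (its y) x 48 high, with a ridge handle standing on its lid along x: 50 long, 12 thick, 30 high (total height 78). Origin: centre of the underside, z up. 3 to 5 cartons are present
- carton4: closed cardboard cake carton, body 88 (its x) x 57 (its y) x 48 high, with a ridge handle standing on its lid along x: 50 long, 12 thick, 30 high (total height 78). Origin: centre of the underside, z up. 3 to 5 cartons are present
- bowl: bystander, leave alone: steel mixing bowl, 140 across, 65 high; origin at the centre of the underside
- ramekin: bystander, leave alone: white ramekin, 72 across, 42 high; origin at the centre of the underside
- tin: bystander, leave alone: tin, 60 across, 65 high; origin at the centre of the underside
- milk: bystander, leave alone: blue drink carton, 60 x 60 x 110 high, no handle; origin at the centre of the underside
- flatbox: bystander, leave alone: flat cardboard box without handle, 100 x 80 x 35 high; origin at the centre of the underside
- jar: bystander, leave alone: glass jar, 56 across, 80 high; origin at the centre of the underside
Mind the look-alikes: they are no part of the job. Leave any brown or turquoise look-alike of the palette alone.

How it is judged (in metres and radians):
On the way:
1. palette knife and scraper lie in the tray and the collar is at its locked mark, with no carton on the slab yet (value of joint collar between 1.28 and 1.52 rad and x of palette in the frame of tray between -0.12 and 0.12 m and y of palette in the frame of tray between -0.095 and 0.095 m and height (world z) of each of palette, scraper below 0.05 m and linear speed of each of palette, scraper below 0.03 m/s and x of scraper in the frame of tray between -0.12 and 0.12 m and y of scraper in the frame of tray between -0.095 and 0.095 m and (x of carton0 in the frame of slab above 0.13 m or x of carton0 in the frame of slab below -0.13 m or y of carton0 in the frame of slab above 0.14 m or y of carton0 in the frame of slab below -0.14 m) and (x of carton1 in the frame of slab above 0.13 m or x of carton1 in the frame of slab below -0.13 m or y of carton1 in the frame of slab above 0.14 m or y of carton1 in the frame of slab below -0.14 m) and (x of carton2 in the frame of slab above 0.13 m or x of carton2 in the frame of slab below -0.13 m or y of carton2 in the frame of slab above 0.14 m or y of carton2 in the frame of slab below -0.14 m) and (x of carton3 in the frame of slab above 0.13 m or x of carton3 in the frame of slab below -0.13 m or y of carton3 in the frame of slab above 0.14 m or y of carton3 in the frame of slab below -0.14 m) and (x of carton4 in the frame of slab above 0.13 m or x of carton4 in the frame of slab below -0.13 m or y of carton4 in the frame of slab above 0.14 m or y of carton4 in the frame of slab below -0.14 m)), for 0.2 s.
At the end, for the whole second after the job is handed in: The collar is within 0.12 rad of its locked mark (1.40); palette knife and scraper lie in the tray; every carton stands upright and at rest on the slab, within 9 mm (in slab x and y) of the centre of an outline and turned within 0.15 rad of it (either way round); both lengthwise outlines are filled (value of joint collar between 1.28 and 1.52 rad and x of palette in the frame of tray between -0.12 and 0.12 m and y of palette in the frame of tray between -0.095 and 0.095 m and height (world z) of each of palette, scraper below 0.05 m and linear speed of each of palette, scraper, carton0, carton1, carton2, carton3, carton4 below 0.03 m/s and x of scraper in the frame of tray between -0.12 and 0.12 m and y of scraper in the frame of tray between -0.095 and 0.095 m and ((x of carton0 in the frame of slab between 0.0375 and 0.0555 m and y of carton0 in the frame of slab between 0.0375 and 0.0555 m and angle between the x axis of carton0 and the y axis of slab, either way round below 0.15 rad) or (x of carton0 in the frame of slab between 0.0375 and 0.0555 m and y of carton0 in the frame of slab between -0.0555 and -0.0375 m and angle between the x axis of carton0 and the y axis of slab, either way round below 0.15 rad) or (x of carton0 in the frame of slab between -0.04 and -0.022 m and y of carton0 in the frame of slab between 0.053 and 0.071 m and angle between the x axis of carton0 and the x axis of slab, either way round below 0.15 rad) or (x of carton0 in the frame of slab between -0.04 and -0.022 m and y of carton0 in the frame of slab between -0.009 and 0.009 m and angle between the x axis of carton0 and the x axis of slab, either way round below 0.15 rad) or (x of carton0 in the frame of slab between -0.04 and -0.022 m and y of carton0 in the frame of slab between -0.071 and -0.053 m and angle between the x axis of carton0 and the x axis of slab, either way round below 0.15 rad)) and angle between each of carton0, carton1, carton2, carton3, carton4's own z axis and vertical below 0.1 rad and z of carton0 in the frame of slab between 0.007 and 0.019 m and ((x of carton1 in the frame of slab between 0.0375 and 0.0555 m and y of carton1 in the frame of slab between 0.0375 and 0.0555 m and angle between the x axis of carton1 and the y axis of slab, either way round below 0.15 rad) or (x of carton1 in the frame of slab between 0.0375 and 0.0555 m and y of carton1 in the frame of slab between -0.0555 and -0.0375 m and angle between the x axis of carton1 and the y axis of slab, either way round below 0.15 rad) or (x of carton1 in the frame of slab between -0.04 and -0.022 m and y of carton1 in the frame of slab between 0.053 and 0.071 m and angle between the x axis of carton1 and the x axis of slab, either way round below 0.15 rad) or (x of carton1 in the frame of slab between -0.04 and -0.022 m and y of carton1 in the frame of slab between -0.009 and 0.009 m and angle between the x axis of carton1 and the x axis of slab, either way round below 0.15 rad) or (x of carton1 in the frame of slab between -0.04 and -0.022 m and y of carton1 in the frame of slab between -0.071 and -0.053 m and angle between the x axis of carton1 and the x axis of slab, either way round below 0.15 rad)) and z of carton1 in the frame of slab between 0.007 and 0.019 m and ((x of carton2 in the frame of slab between 0.0375 and 0.0555 m and y of carton2 in the frame of slab between 0.0375 and 0.0555 m and angle between the x axis of carton2 and the y axis of slab, either way round below 0.15 rad) or (x of carton2 in the frame of slab between 0.0375 and 0.0555 m and y of carton2 in the frame of slab between -0.0555 and -0.0375 m and angle between the x axis of carton2 and the y axis of slab, either way round below 0.15 rad) or (x of carton2 in the frame of slab between -0.04 and -0.022 m and y of carton2 in the frame of slab between 0.053 and 0.071 m and angle between the x axis of carton2 and the x axis of slab, either way round below 0.15 rad) or (x of carton2 in the frame of slab between -0.04 and -0.022 m and y of carton2 in the frame of slab between -0.009 and 0.009 m and angle between the x axis of carton2 and the x axis of slab, either way round below 0.15 rad) or (x of carton2 in the frame of slab between -0.04 and -0.022 m and y of carton2 in the frame of slab between -0.071 and -0.053 m and angle between the x axis of carton2 and the x axis of slab, either way round below 0.15 rad)) and z of carton2 in the frame of slab between 0.007 and 0.019 m and ((x of carton3 in the frame of slab between 0.0375 and 0.0555 m and y of carton3 in the frame of slab between 0.0375 and 0.0555 m and angle between the x axis of carton3 and the y axis of slab, either way round below 0.15 rad) or (x of carton3 in the frame of slab between 0.0375 and 0.0555 m and y of carton3 in the frame of slab between -0.0555 and -0.0375 m and angle between the x axis of carton3 and the y axis of slab, either way round below 0.15 rad) or (x of carton3 in the frame of slab between -0.04 and -0.022 m and y of carton3 in the frame of slab between 0.053 and 0.071 m and angle between the x axis of carton3 and the x axis of slab, either way round below 0.15 rad) or (x of carton3 in the frame of slab between -0.04 and -0.022 m and y of carton3 in the frame of slab between -0.009 and 0.009 m and angle between the x axis of carton3 and the x axis of slab, either way round below 0.15 rad) or (x of carton3 in the frame of slab between -0.04 and -0.022 m and y of carton3 in the frame of slab between -0.071 and -0.053 m and angle between the x axis of carton3 and the x axis of slab, either way round below 0.15 rad)) and z of carton3 in the frame of slab between 0.007 and 0.019 m and ((x of carton4 in the frame of slab between 0.0375 and 0.0555 m and y of carton4 in the frame of slab between 0.0375 and 0.0555 m and angle between the x axis of carton4 and the y axis of slab, either way round below 0.15 rad) or (x of carton4 in the frame of slab between 0.0375 and 0.0555 m and y of carton4 in the frame of slab between -0.0555 and -0.0375 m and angle between the x axis of carton4 and the y axis of slab, either way round below 0.15 rad) or (x of carton4 in the frame of slab between -0.04 and -0.022 m and y of carton4 in the frame of slab between 0.053 and 0.071 m and angle between the x axis of carton4 and the x axis of slab, either way round below 0.15 rad) or (x of carton4 in the frame of slab between -0.04 and -0.022 m and y of carton4 in the frame of slab between -0.009 and 0.009 m and angle between the x axis of carton4 and the x axis of slab, either way round below 0.15 rad) or (x of carton4 in the frame of slab between -0.04 and -0.022 m and y of carton4 in the frame of slab between -0.071 and -0.053 m and angle between the x axis of carton4 and the x axis of slab, either way round below 0.15 rad)) and z of carton4 in the frame of slab between 0.007 and 0.019 m and ((x of carton0 in the frame of slab between 0.0375 and 0.0555 m and y of carton0 in the frame of slab between 0.0375 and 0.0555 m and angle between the x axis of carton0 and the y axis of slab, either way round below 0.15 rad) or (x of carton1 in the frame of slab between 0.0375 and 0.0555 m and y of carton1 in the frame of slab between 0.0375 and 0.0555 m and angle between the x axis of carton1 and the y axis of slab, either way round below 0.15 rad) or (x of carton2 in the frame of slab between 0.0375 and 0.0555 m and y of carton2 in the frame of slab between 0.0375 and 0.0555 m and angle between the x axis of carton2 and the y axis of slab, either way round below 0.15 rad) or (x of carton3 in the frame of slab between 0.0375 and 0.0555 m and y of carton3 in the frame of slab between 0.0375 and 0.0555 m and angle between the x axis of carton3 and the y axis of slab, either way round below 0.15 rad) or (x of carton4 in the frame of slab between 0.0375 and 0.0555 m and y of carton4 in the frame of slab between 0.0375 and 0.0555 m and angle between the x axis of carton4 and the y axis of slab, either way round below 0.15 rad)) and ((x of carton0 in the frame of slab between 0.0375 and 0.0555 m and y of carton0 in the frame of slab between -0.0555 and -0.0375 m and angle between the x axis of carton0 and the y axis of slab, either way round below 0.15 rad) or (x of carton1 in the frame of slab between 0.0375 and 0.0555 m and y of carton1 in the frame of slab between -0.0555 and -0.0375 m and angle between the x axis of carton1 and the y axis of slab, either way round below 0.15 rad) or (x of carton2 in the frame of slab between 0.0375 and 0.0555 m and y of carton2 in the frame of slab between -0.0555 and -0.0375 m and angle between the x axis of carton2 and the y axis of slab, either way round below 0.15 rad) or (x of carton3 in the frame of slab between 0.0375 and 0.0555 m and y of carton3 in the frame of slab between -0.0555 and -0.0375 m and angle between the x axis of carton3 and the y axis of slab, either way round below 0.15 rad) or (x of carton4 in the frame of slab between 0.0375 and 0.0555 m and y of carton4 in the frame of slab between -0.0555 and -0.0375 m and angle between the x axis of carton4 and the y axis of slab, either way round below 0.15 rad))); the robot touches nothing.
It fails at once if a bystander (bowl, ramekin, tin, drink carton, flat box, jar) is pushed more than 5 cm or tipped over (distance of any of bowl, ramekin, tin, milk, flatbox, jar from where it was at the start of the episode above 0.05 m or angle between any of bowl, ramekin, tin, milk, flatbox, jar's own z axis and vertical above 0.5 rad).
Of carton0, carton1, carton2, carton3, carton4 only 3 to 5 are there at a start; the rules pass over those that are not, and their reading is None.
At some moment in a run one of carton0, carton1, carton2, carton3, carton4 may be knocked a few centimetres aside while the robot is not near it.
Once in a run the grip may slacken for a moment while it holds something.
It also fails if it takes over 210 s, if anything falls off the work surface, if the arm or the gripper's body presses on something with over 40 N, if the wrist force passes 120 N, or if a joint passes its speed limit or range.

## Working session

There is one attempt and no reset: what is moved stays moved. The work goes in short steps, Python scripts to look and compute and a shell command to move; the robot and the scene stay as the last step left them, time stands still between calls to the robot, and variables do not carry over. Pictures are saved under pics/ and viewed, at most 14 in all, crops included, and the job is handed in when it is done.

```bash
mkdir -p pics; cat > h.py <<'E'
import numpy as np, cv2
from workcell import bot
def K(m):
    f=192/np.tan(np.radians(m["vertical_fov"])/2)
    return f,m["cx"],m["cy"],m["k1"],np.array(m["R"]),np.array(m["t"])
def ray(name,u,v,m=None):
    f,cx,cy,k1,R,t=K(m or bot.camera_model(name))
    d=np.array([(u-cx)/f,(v-cy)/f]); s=d.copy()
    for _ in range(30): s=d/(1+k1*(s@s))
    return -R.T@t, R.T@np.array([s[0],s[1],1])
def pt(name,u,v,z,m=None):
    o,d=ray(name,u,v,m); return o+d*(z-o[2])/d[2]
def proj(name,X,m=None):
    f,cx,cy,k1,R,t=K(m or bot.camera_model(name))
    c=R@np.array(X)+t; s=c[:2]/c[2]; s=s*(1+k1*(s@s)); return f*s[0]+cx,f*s[1]+cy
def shot(name,fn,scale=1.5,crop=None):
    im=bot.camera(name)[:,:,::-1]
    cv2.imwrite(f'raw_{name}.png',im)
    if crop: im=im[crop[1]:crop[3],crop[0]:crop[2]]
    cv2.imwrite('pics/'+fn,cv2.resize(im,None,fx=scale,fy=scale,interpolation=cv2.INTER_CUBIC))
E
python3 - <<'E'
from h import *
print(bot.get_obs())
for n in ("top","side","wrist"):
    m=bot.camera_model(n);print(n,m); 
shot("top","top0.png");shot("side","side0.png")
E
```

```text
{'time': 0.0, 'q': array([ 6.74368307e+01,  5.01191005e+00,  1.00308990e+01,  9.51011080e+01,
       -1.23757700e-04,  9.00022875e+01]), 'qd': array([-0.1080235 ,  0.01105605, -0.06036084,  0.03106412, -0.01156756,
       -0.03268755]), 'joint_efforts': array([ 2.17886416e-03, -5.20386600e+01,  4.64801896e+01,  1.62706047e-02,
        6.44055331e-05,  1.60220713e-05]), 'ee_pos': array([0.21094658, 0.50768472, 0.24954346]), 'tcp_rot': array([-1.79917881e+02,  1.27036128e-04,  1.57434543e+02]), 'wrist_force': array([-0.09686641, -0.44554258, -0.07761286]), 'torque': array([0.0365313 , 0.01110047, 0.00775022]), 'grasp_force': 0.0, 'opening': 0.08536772622175051}
top {'vertical_fov': 42.8292677529842, 'cx': 260.84028565970493, 'cy': 188.15401526938712, 'k1': 0.005940006696429208, 'R': array([[-0.01510769, -0.99976302, -0.01567336],
       [-0.99025505,  0.01713071, -0.13820809],
       [ 0.13844383,  0.01343262, -0.99027919]]), 't': array([-0.04608324,  0.49136807,  1.78732206])}
side {'vertical_fov': 45.9228813013315, 'cx': 263.06205267498615, 'cy': 195.31818433921697, 'k1': -0.1736799534376399, 'R': array([[ 0.86492692, -0.50185925,  0.00622194],
       [-0.36718413, -0.64117594, -0.67384659],
       [ 0.3421655 ,  0.58054346, -0.73884509]]), 't': array([-0.44559849,  0.19436785,  1.25750343])}
wrist {'vertical_fov': 66.33682285054185, 'cx': 255.15560162830727, 'cy': 187.09159665012663, 'k1': -0.03829173371577587, 'R': array([[ 0.38310143,  0.92370214, -0.00276542],
       [ 0.8808095 , -0.36440687,  0.30229498],
       [ 0.27822278, -0.11824545, -0.95321042]]), 't': array([-0.54988142, -0.03958788,  0.38004795])}
```

View pics/top0.png

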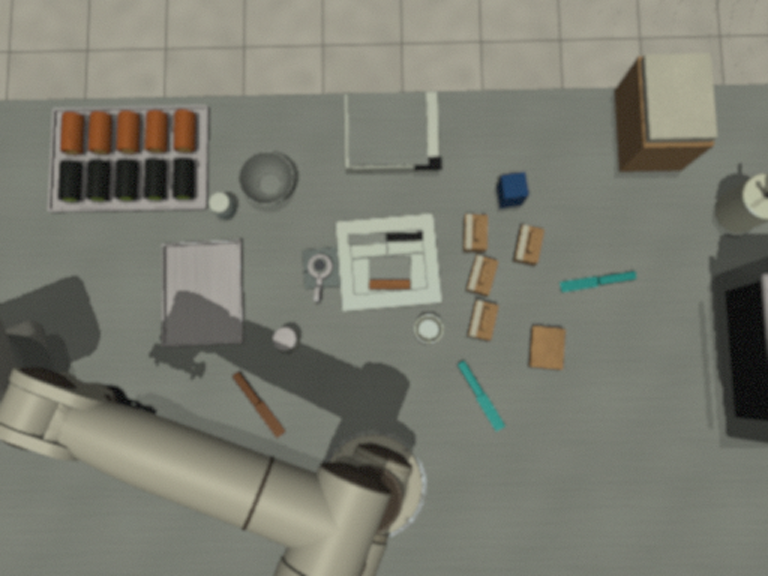

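View pics/side0.png

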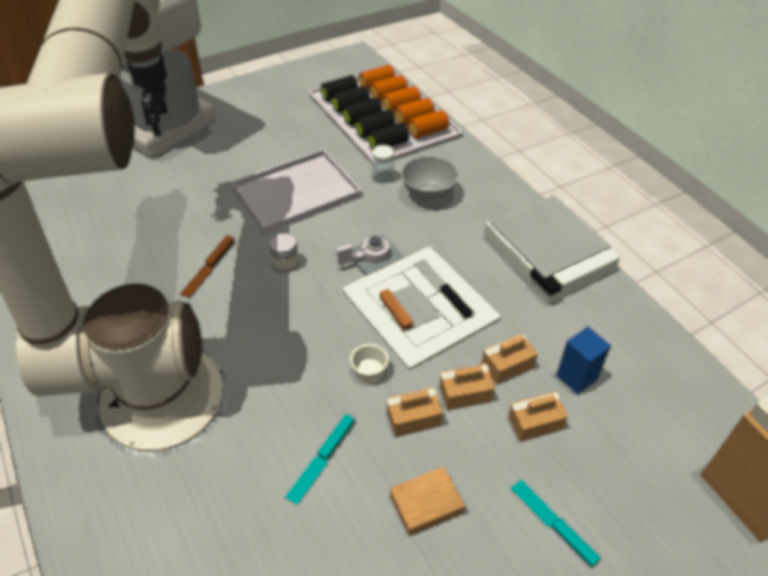

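The top view shows the slab at (389,262) with its foot plate and collar at (319,265), and the arm pointing down, so near 0. The tray is at (203,293) and there are four handled cartons at (475,232), (529,245), (482,275) and (483,320). The flat box at (547,347) has no handle.

Palette candidates:
- black-handled knife on the slab at (404,237): this is the one I want
- turquoise look-alikes at (598,280) and (481,395)
- brown look-alike at (258,403)

The scraper is at (390,284).

```bash
python3 - <<'E'
from h import *
from scipy.spatial.transform import Rotation as Ro
np.set_printoptions(precision=4,suppress=True)
for n,(u,v),z in [("slabTL",(336,222),.012),("slabTR",(433,214),.012),("slabBR",(441,302),.012),("slabBL",(344,310),.012),("hub",(319,265),.03),("fin",(317,297),.06),("palH",(404,237),.03),("scr",(390,284),.036),
 ("trTL",(164,241),.024),("trTR",(242,239),.024),("trBR",(243,344),.024),("trBL",(163,347),.024),("c0",(472,232),.048),("c1",(526,245),.048),("c2",(480,275),.048),("c3",(481,320),.048),("jar",(285,338),.06),("ram",(429,328),.03),("milk",(513,190),.1),("flat",(547,347),.03)]:
    print(n,pt("top",u/1.5,v/1.5,z)[:2])
o=bot.get_obs();m=bot.camera_model("wrist");R=np.array(m["R"]);C=-R.T@np.array(m["t"])
T=Ro.from_euler('xyz',o["tcp_rot"],degrees=True).as_matrix()
print("C",C,"C in tool",T.T@(C-o["ee_pos"]),"cam axes in tool (cols)\n",T.T@R.T, T)
E
```

```text
slabTL [0.6506 0.0844]
slabTR [ 0.6668 -0.1624]
slabBR [ 0.4416 -0.1772]
slabBL [0.4256 0.0654]
hub [0.5376 0.1258]
fin [0.4536 0.1274]
palH [ 0.605  -0.0876]
scr [ 0.4859 -0.0509]
trTL [0.6069 0.5181]
trTR [0.6085 0.3208]
trBR [0.3441 0.3148]
trBL [0.3399 0.5131]
c0 [ 0.6108 -0.2563]
c1 [ 0.5757 -0.3884]
c2 [ 0.5027 -0.2727]
c3 [ 0.3918 -0.2716]
jar [0.3549 0.2052]
ram [ 0.3757 -0.1452]
milk [ 0.7019 -0.3535]
flat [ 0.3246 -0.4325]
C [0.1398 0.5384 0.3728] C in tool [ 0.0775  0.0009 -0.1231] cam axes in tool (cols)
 [[ 0.0007 -0.9532 -0.3023]
 [ 1.      0.0011 -0.0012]
 [ 0.0014 -0.3023  0.9532]] [[-0.9234  0.3837 -0.0004]
 [ 0.3837  0.9234 -0.0011]
 [-0.     -0.0012 -1.    ]]
```

```bash
python3 -m crank '[[[0.5,-1,0.1,0,0,-0.46],[0.5,-1,0.1,0,0,-0.46],[0.5,-1,0.1,0,0,-0.46],[0.5,-1,0.1,0,0,-0.46],[0.5,-1,0.1,0,0,-0.46],[0.5,-1,0.1,0,0,-0.46],[0.5,-1,0.1,0,0,-0.46],[0.5,-1,0.1,0,0,-0.46],[0.5,-1,0.1,0,0,-0.46],[0.5,-1,0.1,0,0,-0.46],[0.5,-1,0.1,0,0,-0.46],[0.5,-1,0.1,0,0,-0.46],[0.5,-1,0.1,0,0,-0.46],[0.5,-1,0.1,0,0,-0.46],[0.5,-1,0.1,0,0,-0.46],[0.5,-1,0.1,0,0,-0.46],[0.5,-1,0.1,0,0,-0.46],[0.5,-1,0.1,0,0,-0.46],[0.5,-1,0.1,0,0,-0.46],[0.5,-1,0.1,0,0,-0.46]]]' 1
python3 -m crank '[[[0.5,-1,0,0,0,0],[0.5,-1,0,0,0,0],[0.5,-1,0,0,0,0],[0.5,-1,0,0,0,0],[0.5,-1,0,0,0,0],[0.5,-1,0,0,0,0],[0.5,-1,0,0,0,0],[0.5,-0.6,0,0,0,0],[0,0,0,0,0,0],[0,0,0,0,0,0],[0,0,0,0,0,0]]]'
python3 - <<'E'
from h import *
import pickle
o=bot.get_obs();m=bot.camera_model("wrist");pickle.dump(m,open("w1.pkl","wb"))
print(o["ee_pos"],o["tcp_rot"])
shot("wrist","w1.png");shot("top","top1.png",1)
E
```

```text
time: 1.77
ee_pos: [0.4113, 0.1068, 0.2901]
tcp_rot: [-180.0, 0.0, 94.0]
wrist_force: [-0.0, -0.3, -1.0]
opening: 0.086
grasp_force: 0.0
time: 2.68
ee_pos: [0.4907, -0.0437, 0.2901]
tcp_rot: [-180.0, -0.0, 94.2]
wrist_force: [0.2, -0.6, 0.6]
opening: 0.0849
grasp_force: 0.0
[ 0.49069369 -0.04374929  0.29008275] [-1.79959774e+02 -1.74783407e-02  9.41777667e+01]
```

View pics/w1.png

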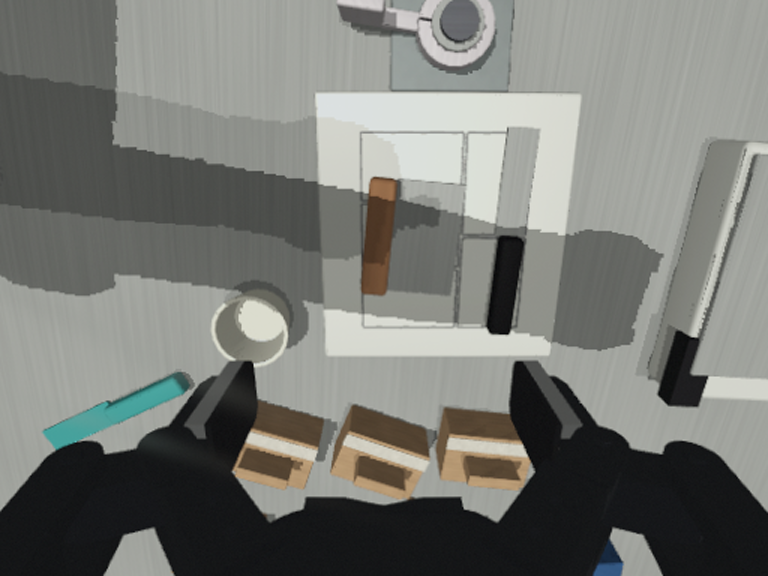

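The wrist view shows the slab corners at (316,94), (581,94), (549,356) and (327,356). The black palette handle runs (511,238)-(500,332) with its blade end at (523,128). The scraper handle is at (379,236) with its blade to the right. The hub is at (460,20) and the fin at (360,8). This confirms the black-handled knife.

```bash
python3 - <<'E'
from h import *
import pickle
np.set_printoptions(precision=4,suppress=True)
m=pickle.load(open("w1.pkl","rb"))
P=lambda u,v,z:pt("wrist",u/1.5,v/1.5,z,m)[:2]
c=[P(316,94,.012),P(581,94,.012),P(549,356,.012),P(327,356,.012)]
print("corners",c,"centre",np.mean(c,0))
ax=((c[1]-c[0])+(c[2]-c[3]))/2; ay=((c[0]-c[3])+(c[1]-c[2]))/2
print("len",np.linalg.norm(ax),np.linalg.norm(ay),"yaw",np.degrees(np.arctan2(ax[1],ax[0])),np.degrees(np.arctan2(-ay[0],ay[1])))
a,b=P(511,238,.03),P(500,332,.03); print("pal handle ends",a,b,np.linalg.norm(a-b),"blade end",P(523,128,.016), "dir",np.degrees(np.arctan2(*(a-b)[::-1])))
a,b=P(383,179,.036),P(374,294,.036); print("scr",(a+b)/2,np.linalg.norm(a-b),np.degrees(np.arctan2(*(a-b)[::-1])), "blade corner",P(465,185,.016),P(455,295,.016))
print("hub",P(460,20,.035),"fin",P(362,4,.063))
E
```

```text
corners [array([0.4255, 0.0684]), array([0.6506, 0.086 ]), array([ 0.6688, -0.1608]), array([ 0.4438, -0.1771])] centre [ 0.5472 -0.0459]
len 0.22563814149062872 0.24684937673477586 yaw 4.314327502648806 4.236466515184832
pal handle ends [ 0.6045 -0.0393] [ 0.6088 -0.1303] 0.09102052824201712 blade end [0.6041 0.0542] dir 92.67820663611474
scr [ 0.487  -0.0475] 0.1024921256204798 89.65745208384509 blade corner [0.5604 0.0024] [ 0.5641 -0.1011]
hub [0.5374 0.128 ] fin [0.4635 0.126 ]
```

```bash
python3 -m crank '[[[0.57,-0.06,-0.8,0,0,-0.02],[0.57,-0.06,-0.8,0,0,-0.02],[0.57,-0.06,-0.8,0,0,-0.02],[0.57,-0.06,-0.8,0,0,-0.02],[0.57,-0.06,-0.8,0,0,-0.02],[0.57,-0.06,-0.8,0,0,-0.02],[0.57,-0.06,-0.8,0,0,-0.02],[0.57,-0.06,-0.8,0,0,-0.02],[0.57,-0.06,-0.8,0,0,-0.02],[0.57,-0.06,-0.8,0,0,-0.02],[0,0,-0.8,0,0,0],[0,0,-0.8,0,0,0],[0,0,0,0,0,0],[0,0,0,0,0,0]]]' 0.45 60
python3 - <<'E'
from h import *
import pickle
o=bot.get_obs();m=bot.camera_model("wrist");pickle.dump(m,open("w2.pkl","wb"))
shot("wrist","w2.png")
E
```

```text
time: 3.95
ee_pos: [0.6044, -0.0554, 0.098]
tcp_rot: [-179.9, -0.0, 92.9]
wrist_force: [0.0, -0.1, 0.5]
opening: 0.0384
grasp_force: 0.0
```

View pics/w2.png

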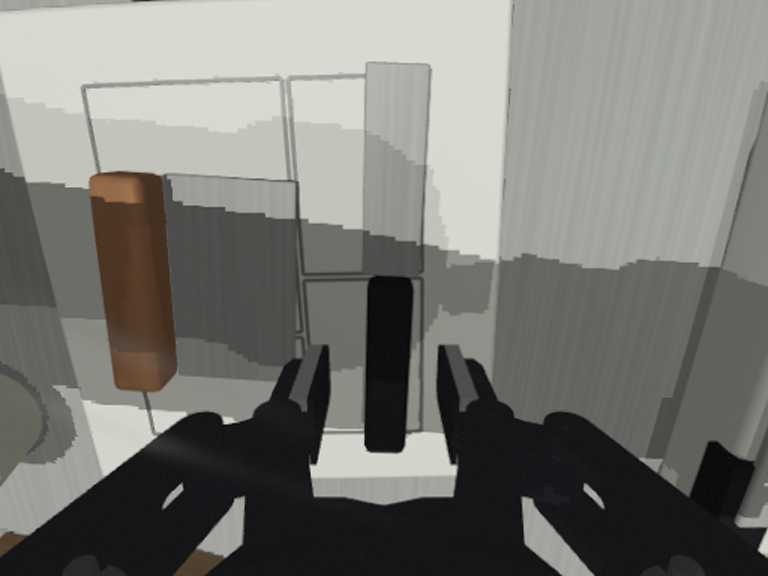

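The palette handle at (388,365) sits centred between the fingers, with the scraper blade (right edge near 298) clear of the left finger. I'll descend and close.

```bash
python3 -m crank '[[[0,0,-0.65,0,0,0],[0,0,-0.65,0,0,0],[0,0,-0.65,0,0,0],[0,0,-0.65,0,0,0],[0,0,-0.5,0,0,0],[0,0,0,0,0,0],[0,0,0,0,0,0]]]' 0.45
python3 -m crank '[[[0,0,0,0,0,0],[0,0,0,0,0,0],[0,0,0,0,0,0],[0,0,0,0,0,0],[0,0,0,0,0,0],[0,0,0,0,0,0],[0,0,0,0,0,0]]]' 0.1 60
python3 - <<'E'
from h import *
import pickle
np.set_printoptions(precision=4,suppress=True)
m=pickle.load(open("w2.pkl","rb"))
P=lambda u,v,z:pt("wrist",u/1.5,v/1.5,z,m)[:2]
print("pal origin",P(391,279,.03),"handle end",P(385,452,.03),"blade end",P(398,63,.016))
a,b=P(126,176,.036),P(146,390,.036);print("scr",a,b,(a+b)/2,np.degrees(np.arctan2(*(a-b)[::-1])),"blade",P(298,182,.016),P(302,335,.016))
c,s=np.cos(np.radians(4.3)),np.sin(np.radians(4.3));R=np.array([[c,-s],[s,c]])
# outline corners: cross0 left/top slab (-31-46.5 , 62+31), long0 TR (78,93)
for n,(u,v),l in [("cross0 TL",(83,87),(-77,92)),("cross0 TR",(281,79),(15,92)),("long0 TL",(290,78),(16,92.5)),("long0 BR",(422,272),(77,1.5)),("long1 BR",(421,431),(77,-92.5))]:
    p=P(u,v,.012);print(n,p,"centre->",p-R@(np.array(l)/1000))
E
```

```text
time: 4.58
ee_pos: [0.6045, -0.0561, 0.0353]
tcp_rot: [-179.9, -0.0, 92.8]
wrist_force: [0.5, -0.1, 1.0]
opening: 0.0385
grasp_force: 0.0
time: 5.17
ee_pos: [0.6056, -0.0562, 0.0372]
tcp_rot: [179.9, 0.0, 92.8]
wrist_force: [-0.5, -0.1, 5.8]
opening: 0.02
grasp_force: 60.8
pal origin [ 0.6073 -0.0371] handle end [ 0.6095 -0.1319] blade end [0.6054 0.0549]
scr [0.4944 0.0041] [ 0.4912 -0.0978] [ 0.4928 -0.0469] 88.23649490953306 blade [0.5626 0.0028] [ 0.5641 -0.0737]
cross0 TL [0.4651 0.0403] centre-> [ 0.5488 -0.0457]
cross0 TR [0.5545 0.0467] centre-> [ 0.5465 -0.0462]
long0 TL [0.5585 0.0473] centre-> [ 0.5495 -0.0462]
long0 BR [ 0.623  -0.0383] centre-> [ 0.5463 -0.0456]
long1 BR [ 0.6298 -0.1312] centre-> [ 0.546  -0.0447]
```

```bash
python3 -m crank '[[[0,0,0.6,0,0,0],[0,0,1,0,0,0],[0,0,1,0,0,0],[0,0,1,0,0,0],[0,0,1,0,0,0],[0,0,1,0,0,0],[0,0,0,0,0,0]]]' 0.1 80
python3 -m crank '[[[-0.2,0.97,0,0,0,0.6],[-0.2,0.97,0,0,0,0.65],[-0.2,0.97,0,0,0,0.65],[-0.2,0.97,0,0,0,0.65],[-0.2,0.97,0,0,0,0.65],[-0.2,0.97,0,0,0,0.65],[-0.2,0.97,0,0,0,0.65],[-0.2,0.97,0,0,0,0.65],[-0.2,0.97,0,0,0,0.65],[-0.2,0.97,0,0,0,0.65],[-0.2,0.97,0,0,0,0.65],[-0.2,0.97,0,0,0,0.65],[-0.2,0.97,0,0,0,0.65],[-0.2,0.97,0,0,0,0.65],[-0.2,0.97,0,0,0,0.65],[-0.2,0.97,0,0,0,0.65],[-0.2,0.97,0,0,0,0.65],[-0.2,0.97,0,0,0,0.65],[-0.2,0.97,0,0,0,0.6],[-0.2,0.97,0,0,0,0.6]]]'
python3 -m crank '[[[-0.2,0.97,0,0,0,0],[-0.2,0.97,0,0,0,0],[-0.2,0.97,0,0,0,0],[-0.2,0.97,0,0,0,0],[-0.2,0.97,0,0,0,0],[-0.2,0.97,0,0,0,0],[-0.2,0.97,0,0,0,0],[0,0,0,0,0,0],[0,0,0,0,0,0],[0,0,0,0,0,0]]]'
python3 - <<'E'
from h import *
import pickle
o=bot.get_obs();m=bot.camera_model("wrist");pickle.dump(m,open("w3.pkl","wb"))
shot("wrist","w3.png")
E
```

```text
time: 5.75
ee_pos: [0.6063, -0.0562, 0.1532]
tcp_rot: [179.7, 0.0, 92.8]
wrist_force: [-0.1, -0.5, -0.6]
opening: 0.0199
grasp_force: 78.3
time: 7.42
ee_pos: [0.5244, 0.3327, 0.1477]
tcp_rot: [-180.0, -0.1, -178.6]
wrist_force: [-0.3, -0.6, -1.8]
opening: 0.0197
grasp_force: 78.3
time: 8.25
ee_pos: [0.4969, 0.4672, 0.1477]
tcp_rot: [-179.9, -0.0, -178.8]
wrist_force: [-0.3, -0.9, -1.1]
opening: 0.0198
grasp_force: 78.3
```

View pics/w3.png

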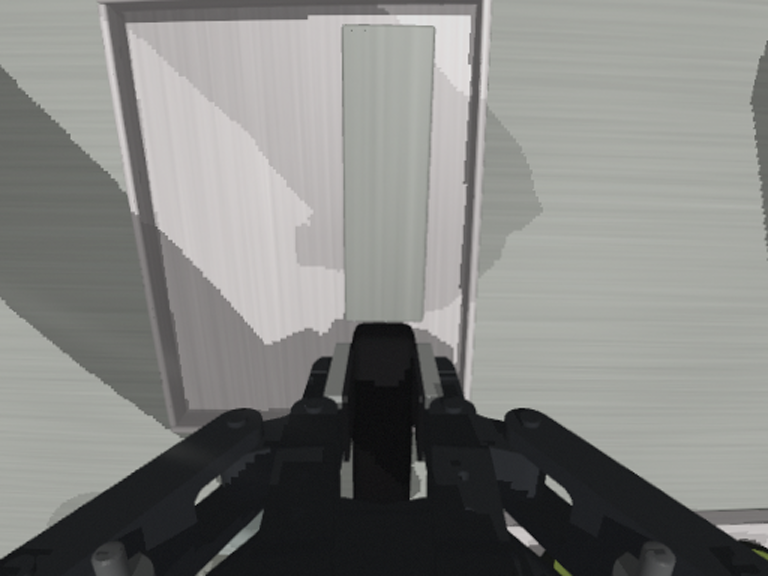

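The palette hangs straight in the grip, blade to the top. The tray's outer rim runs from (102,4) to (489,2) at the top and reaches (172,430) at bottom left.

```bash
python3 - <<'E'
from h import *
import pickle
np.set_printoptions(precision=4,suppress=True)
m=pickle.load(open("w3.pkl","rb"))
P=lambda u,v,z:pt("wrist",u/1.5,v/1.5,z,m)[:2]
a,b,c=P(102,4,.024),P(489,1,.024),P(172,430,.024)
print(a,b,c,np.linalg.norm(a-b),np.linalg.norm(a-c),"centre",(b+c)/2,"yaw",np.degrees(np.arctan2(*(c-a)[::-1])))
print("blade end",P(389,25,.13),"mid",P(384,322,.145))
E
```

```text
[0.3544 0.323 ] [0.351  0.5174] [0.6056 0.329 ] 0.19451690454657614 0.2512203517869653 centre [0.4783 0.4232] yaw 1.3724805980665553
blade end [0.3875 0.4674] mid [0.473  0.4679]
```

```bash
python3 -m crank '[[[0,0,-1,0,0,0],[0,0,-1,0,0,0],[0,0,-1,0,0,0],[0,0,-1,0,0,0],[0,0,-0.9,0,0,0],[0,0,-0.6,0,0,0],[0,0,-0.3,0,0,0],[0,0,0,0,0,0],[0,0,0,0,0,0]]]'
python3 -m crank '[[[0,0,0,0,0,0],[0,0,0,0,0,0],[0,0,0,0,0,0],[0,0,0.5,0,0,0],[0,0,1,0,0,0],[0,0,1,0,0,0],[0,0,1,0,0,0],[0,0,1,0,0,0],[0,0,1,0,0,0],[0,0,1,0,0,0],[0,0,1,0,0,0],[0,0,0,0,0,0]]]' 0.4
```

```text
time: 9.05
ee_pos: [0.4975, 0.4676, 0.0331]
tcp_rot: [180.0, 0.0, -178.9]
wrist_force: [0.6, 0.3, -0.9]
opening: 0.0199
grasp_force: 78.3
time: 10.05
ee_pos: [0.4979, 0.4685, 0.1883]
tcp_rot: [179.7, 0.3, -178.8]
wrist_force: [-0.1, 0.7, 1.0]
opening: 0.0343
grasp_force: 0.0
```

```bash
python3 -m crank '[[[0,-0.99,0,0,0,-0.6],[0,-0.99,0,0,0,-0.67],[0,-0.99,0,0,0,-0.67],[0,-0.99,0,0,0,-0.67],[0,-0.99,0,0,0,-0.67],[0,-0.99,0,0,0,-0.67],[0,-0.99,0,0,0,-0.67],[0,-0.99,0,0,0,-0.67],[0,-0.99,0,0,0,-0.67],[0,-0.99,0,0,0,-0.67],[0,-0.99,0,0,0,-0.67],[0,-0.99,0,0,0,-0.67],[0,-0.99,0,0,0,-0.67],[0,-0.99,0,0,0,-0.67],[0,-0.99,0,0,0,-0.67],[0,-0.99,0,0,0,-0.67],[0,-0.99,0,0,0,-0.67],[0,-0.99,0,0,0,-0.67],[0,-0.99,0,0,0,-0.67],[0,-0.99,0,0,0,-0.67]]]' 0.6
python3 -m crank '[[[-0.1,-0.99,-0.7,0,0,0],[-0.1,-0.99,-0.7,0,0,0],[-0.1,-0.99,-0.7,0,0,0],[0,-0.99,-0.7,0,0,0],[0,-0.99,-0.7,0,0,0],[0,-0.9,-0.7,0,0,0],[0,0,0,0,0,0],[0,0,0,0,0,0],[0,0,0,0,0,0]]]'
python3 - <<'E'
from h import *
import pickle
o=bot.get_obs();m=bot.camera_model("wrist");pickle.dump(m,open("w4.pkl","wb"))
shot("wrist","w4.png")
E
```

```text
time: 11.72
ee_pos: [0.4969, 0.0708, 0.1827]
tcp_rot: [180.0, -0.0, 89.3]
wrist_force: [-0.4, 0.1, 0.5]
opening: 0.0511
grasp_force: 0.0
time: 12.47
ee_pos: [0.4912, -0.045, 0.0991]
tcp_rot: [180.0, -0.0, 89.5]
wrist_force: [0.3, 0.6, -0.2]
opening: 0.0514
grasp_force: 0.0
```

View pics/w4.png

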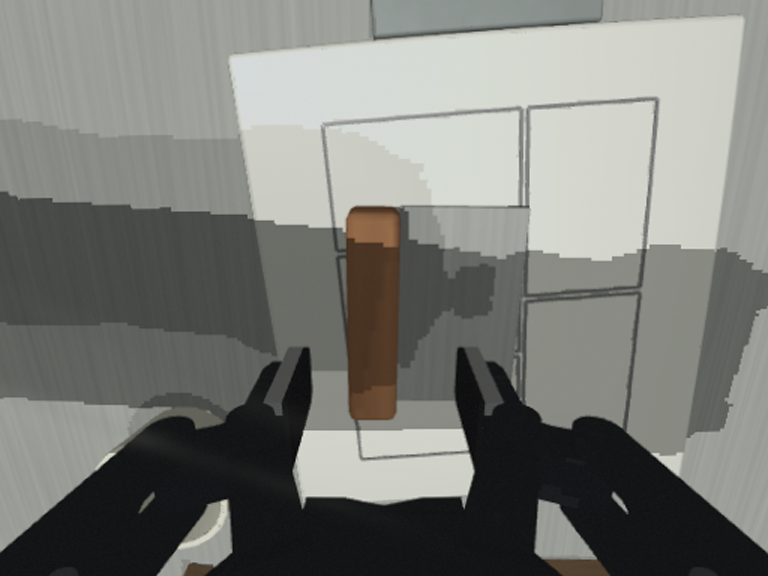

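The scraper handle (373,312) is about 10 px left of the finger midline (383) and parallel to the pads. I'll shift x by -2.5 mm, then descend and grip.

```bash
python3 -m crank '[[[-0.12,0,-0.6,0,0,0],[0,0,-0.6,0,0,0],[0,0,-0.6,0,0,0],[0,0,-0.6,0,0,0],[0,0,-0.5,0,0,0],[0,0,0,0,0,0],[0,0,0,0,0,0]]]'
python3 -m crank '[[[0,0,0,0,0,0],[0,0,0,0,0,0],[0,0,0,0,0,0],[0,0,0,0,0,0],[0,0,0,0,0,0],[0,0,0,0,0,0],[0,0,0,0,0,0],[0,0,0.3,0,0,0],[0,0,1,0,0,0],[0,0,1,0,0,0],[0,0,1,0,0,0],[0,0,1,0,0,0],[0,0,1,0,0,0],[0,0,1,0,0,0],[0,0,0,0,0,0]]]' 0.1 100
python3 - <<'E'
from h import *
import pickle
np.set_printoptions(precision=4,suppress=True)
m=pickle.load(open("w4.pkl","rb"))
P=lambda u,v,z:pt("wrist",u/1.5,v/1.5,z,m)[:2]
a,b=P(373,208,.036),P(373,418,.036);print("scr",a,b)
for i in (4.0,4.3,4.6):
  c,s=np.cos(np.radians(i)),np.sin(np.radians(i));R=np.array([[c,-s],[s,c]])
  for n,(u,v),l in [("cTL",(230,56),(-115,125)),("cTR",(743,16),(115,125)),("cross0 TL",(323,124),(-77,92)),("cross0 TR",(520,108),(15,92)),("long0 TR",(657,99),(78,92.5)),("long0 BR",(640,288),(78,1.5)),("c2 BL",(361,459),(-77,-92))]:
    p=P(u,v,.012);print(i,n,p-R@(np.array(l)/1000))
E
```

```text
time: 13.1
ee_pos: [0.4881, -0.0452, 0.0394]
tcp_rot: [-179.9, -0.0, 89.5]
wrist_force: [-0.0, -0.9, -0.5]
opening: 0.0513
grasp_force: 0.0
time: 14.35
ee_pos: [0.49, -0.0455, 0.1706]
tcp_rot: [179.7, 0.0, 89.5]
wrist_force: [0.2, 0.0, -0.4]
opening: 0.0212
grasp_force: 98.4
scr [0.4877 0.0061] [ 0.4862 -0.0973]
4.0 cTL [ 0.5492 -0.047 ]
4.0 cTR [ 0.5436 -0.0466]
4.0 cross0 TL [ 0.5484 -0.0456]
4.0 cross0 TR [ 0.5453 -0.0457]
4.0 long0 TR [ 0.5447 -0.0464]
4.0 long0 BR [ 0.545  -0.0457]
4.0 c2 BL [ 0.5484 -0.0448]
4.3 cTL [ 0.5498 -0.0463]
4.3 cTR [ 0.5443 -0.0472]
4.3 cross0 TL [ 0.5488 -0.0452]
4.3 cross0 TR [ 0.5458 -0.0457]
4.3 long0 TR [ 0.5452 -0.0468]
4.3 long0 BR [ 0.5451 -0.0461]
4.3 c2 BL [ 0.5479 -0.0445]
4.6 cTL [ 0.5504 -0.0457]
4.6 cTR [ 0.545  -0.0477]
4.6 cross0 TL [ 0.5493 -0.0447]
4.6 cross0 TR [ 0.5462 -0.0458]
4.6 long0 TR [ 0.5457 -0.0471]
4.6 long0 BR [ 0.5451 -0.0465]
4.6 c2 BL [ 0.5474 -0.0441]
```

```bash
python3 -m crank '[[[-0.11,0.99,0,0,0,0],[-0.11,0.99,0,0,0,0],[-0.11,0.99,0,0,0,0],[-0.11,0.99,0,0,0,0],[-0.11,0.99,0,0,0,0],[-0.11,0.99,0,0,0,0],[-0.11,0.99,0,0,0,0],[-0.11,0.99,0,0,0,0],[-0.11,0.99,0,0,0,0],[-0.11,0.99,0,0,0,0],[-0.11,0.99,0,0,0,0],[-0.11,0.99,0,0,0,0],[-0.11,0.99,0,0,0,0],[-0.11,0.99,0,0,0,0],[-0.11,0.99,0,0,0,0],[-0.11,0.99,0,0,0,0],[-0.11,0.99,0,0,0,0],[-0.11,0.99,0,0,0,0],[-0.11,0.99,0,0,0,0],[-0.11,0.99,0,0,0,0]]]'
python3 -m crank '[[[-0.11,0.99,0,0,0,0],[-0.11,0.9,0,0,0,0],[0,0,-1,0,0,0],[0,0,-1,0,0,0],[0,0,-1,0,0,0],[0,0,-1,0,0,0],[0,0,0,0,0,0],[0,0,0,0,0,0],[0,0,0,0,0,0]]]'
python3 - <<'E'
from h import *
shot("wrist","w5.png",1)
E
```

```text
time: 16.02
ee_pos: [0.4442, 0.3516, 0.1654]
tcp_rot: [-180.0, 0.0, 89.5]
wrist_force: [0.2, -0.9, -1.5]
opening: 0.0216
grasp_force: 98.4
time: 16.77
ee_pos: [0.4405, 0.3887, 0.0872]
tcp_rot: [180.0, -0.0, 89.5]
wrist_force: [0.3, -0.3, -1.1]
opening: 0.021
grasp_force: 98.3
```

View pics/w5.png

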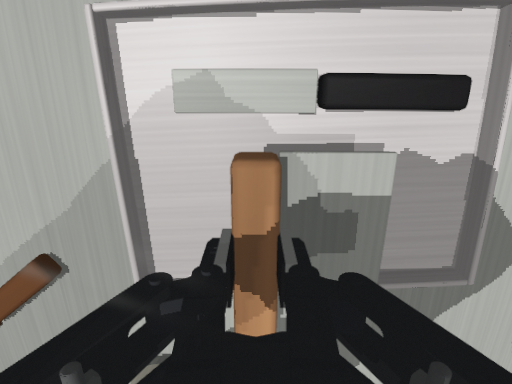

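The palette lies inside the tray (handle at (395,92)). The scraper is held above it, clear of the palette and walls. I'll lower and release it.

```bash
python3 -m crank '[[[0,0,-0.8,0,0,0],[0,0,-0.8,0,0,0],[0,0,-0.6,0,0,0],[0,0,-0.35,0,0,0],[0,0,0,0,0,0],[0,0,0,0,0,0],[0,0,0,0,0,0]]]'
python3 -m crank '[[[0,0,0,0,0,0],[0,0,0,0,0,0],[0,0,0,0,0,0],[0,0,0.5,0,0,0],[0,0,1,0,0,0],[0,0,1,0,0,0],[0,0,1,0,0,0],[0,0,1,0,0,0],[0,0,1,0,0,0],[0,0,1,0,0,0],[0,0,1,0,0,0],[0,0,0,0,0,0]]]' 0.6
python3 - <<'E'
from h import *
# collar expected
c,s=np.cos(np.radians(4.3)),np.sin(np.radians(4.3));R=np.array([[c,-s],[s,c]]);C=np.array([.547,-.0459])
h=C+R@[0,.17];print("hub",h)
for q in (0,.35,.7,1.05,1.4):
    a=np.radians(184.3)-q; print(q,h+.073*np.array([np.cos(a),np.sin(a)]), np.degrees(a))
for n,p in dict(l0=(.0465,.0465),l1=(.0465,-.0465),c0=(-.031,.062),c1=(-.031,0),c2=(-.031,-.062)).items(): print(n,C+R@p)
E
```

```text
time: 17.4
ee_pos: [0.4405, 0.3887, 0.036]
tcp_rot: [180.0, -0.0, 89.5]
wrist_force: [0.6, 0.9, -1.5]
opening: 0.0218
grasp_force: 98.4
time: 18.4
ee_pos: [0.4412, 0.3894, 0.1907]
tcp_rot: [179.7, -0.3, 89.5]
wrist_force: [-0.4, 0.3, 0.5]
opening: 0.0512
grasp_force: 0.0
hub [0.53425362 0.12362147]
0 [0.4614591  0.11814803] 184.3
0.35 [0.4639956  0.14344095] 164.2464771704212
0.7 [0.47505121 0.16633066] 144.1929543408424
1.05 [0.49328538 0.1840417 ] 124.13943151126355
1.4 [0.51648713 0.1944265 ] 104.08590868168477
l0 [0.5898826  0.00395562]
l1 [ 0.59685562 -0.0887826 ]
c0 [0.51143858 0.01360114]
c1 [ 0.51608726 -0.04822434]
c2 [ 0.52073594 -0.11004982]
```

```bash
python3 -m crank '[[[0.07,-0.92,-0.2,0,0,0.9],[0.07,-0.92,-0.2,0,0,0.92],[0.07,-0.92,-0.2,0,0,0.92],[0.07,-0.92,-0.2,0,0,0.92],[0.07,-0.92,-0.2,0,0,0.92],[0.07,-0.92,-0.2,0,0,0.92],[0.07,-0.92,-0.2,0,0,0.92],[0.07,-0.92,-0.2,0,0,0.92],[0.07,-0.92,-0.2,0,0,0.92],[0.07,-0.92,-0.2,0,0,0.92],[0.07,-0.92,-0.2,0,0,0.92],[0.07,-0.92,-0.2,0,0,0.92],[0.07,-0.92,-0.2,0,0,0.9],[0.07,-0.8,-0.2,0,0,0.9],[0.07,-0.8,-0.2,0,0,0.8],[0,0,0,0,0,0],[0,0,0,0,0,0],[0,0,0,0,0,0]]]' 0.6
python3 - <<'E'
from h import *
import pickle
o=bot.get_obs();m=bot.camera_model("wrist");pickle.dump(m,open("w6.pkl","wb"))
shot("wrist","w6.png",1)
E
```

```text
time: 19.9
ee_pos: [0.4613, 0.1177, 0.1257]
tcp_rot: [180.0, 0.0, -177.0]
wrist_force: [0.5, 1.0, 0.3]
opening: 0.0511
grasp_force: 0.0
```

View pics/w6.png

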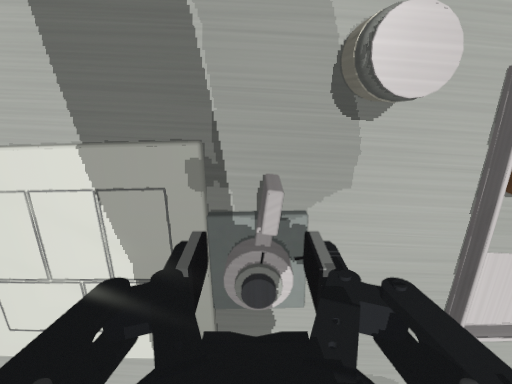

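```bash
python3 - <<'E'
from h import *
import pickle
np.set_printoptions(precision=4,suppress=True)
m=pickle.load(open("w6.pkl","rb"))
P=lambda u,v,z:pt("wrist",u,v,z,m)
print(P(272,178,.063),P(268,235,.063),P(259,280,.05),"hub top",P(259,292,.04))
for q in (0,.05,.1,.15):
  h=np.array([.5343,.1236]);a=np.radians(184.3)-q
  print(q,*[proj("wrist",[*(h+r*np.array([np.cos(a),np.sin(a)])),.063],m) for r in (.056,.073,.09)])
im=cv2.imread('raw_wrist.png');cv2.imwrite('pics/w6c.png',cv2.resize(im[160:320,200:320],None,fx=5,fy=5)[:600])
E
```

```text
[0.4362 0.1282 0.063 ] [0.4777 0.1283 0.063 ] [0.5241 0.1248 0.05  ] hub top [0.543 0.126 0.04 ]
0 (np.float64(255.2627710350618), np.float64(235.39973294126756)) (np.float64(254.70901240286983), np.float64(212.93855619431866)) (np.float64(254.1257544506389), np.float64(189.25945091787142))
0.05 (np.float64(259.2588824089436), np.float64(235.41073892371656)) (np.float64(260.05560895581783), np.float64(212.9534545655882)) (np.float64(260.8927009873539), np.float64(189.2785531888154))
0.1 (np.float64(263.24758128849413), np.float64(235.6010791323684)) (np.float64(265.39159597754985), np.float64(213.215070263241)) (np.float64(267.6452899557197), np.float64(189.61904548569754))
0.15 (np.float64(267.2161915868102), np.float64(235.97002478342134)) (np.float64(270.6987709654274), np.float64(213.72228001400873)) (np.float64(274.3588179400114), np.float64(190.27929684846958))
```

View pics/w6c.png

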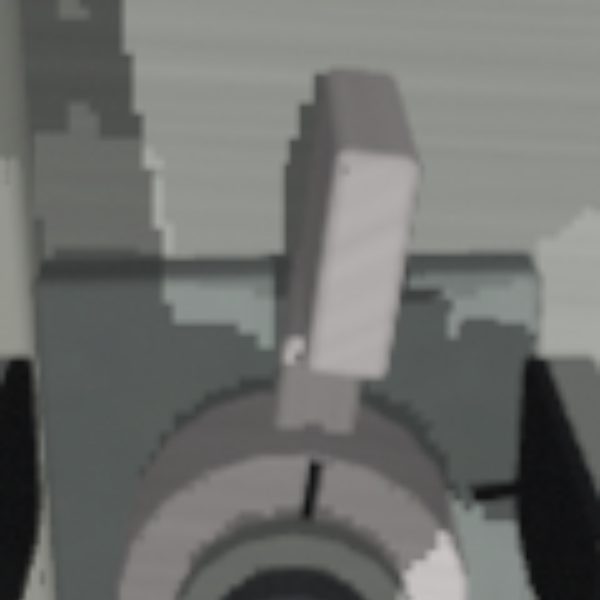

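The fin's top face has end mid-points at raw pixels (276,191) and (270,235), which matches a collar angle of about 0.165 rad. The black mark is at about (298,258).

```bash
python3 -m crank '[[[0,0.32,-0.6,0,0,-0.6],[0,0.31,-0.7,0,0,-0.6],[0,0,-0.7,0,0,0],[0,0,-0.7,0,0,0],[0,0,-0.6,0,0,0],[0,0,-0.45,0,0,0],[0,0,0,0,0,0],[0,0,0,0,0,0],[0,0,0,0,0,0]]]'
python3 -m crank '[[[0,0,0,0,0,0],[0,0,0,0,0,0],[0,0,0,0,0,0],[0,0,0,0,0,0],[0,0,0,0,0,0],[0,0,0,0,0,0],[0,0,0,0,0,0]]]' 0.05 30
python3 - <<'E'
from h import *
a=np.radians(184.3)-np.linspace(.165,1.40,6)
p=.073*np.c_[np.cos(a),np.sin(a)]
print(np.diff(p,axis=0)/4/.02, .247/4/.12)
E
```

```text
time: 20.7
ee_pos: [0.4616, 0.1301, 0.051]
tcp_rot: [180.0, 0.0, 174.9]
wrist_force: [-0.2, -0.2, 1.1]
opening: 0.0512
grasp_force: 0.0
time: 21.28
ee_pos: [0.4615, 0.13, 0.0508]
tcp_rot: [180.0, 0.0, 174.9]
wrist_force: [-0.3, -0.1, 5.9]
opening: 0.0117
grasp_force: 33.7
[[0.04762339 0.21971298]
 [0.099897   0.20140102]
 [0.14610692 0.17086412]
 [0.18344823 0.12995587]
 [0.20965433 0.08115937]] 0.5145833333333334
```

```bash
python3 -m crank '[[[0.048,0.22,0,0,0,-0.515],[0.048,0.22,0,0,0,-0.515],[0.048,0.22,0,0,0,-0.515],[0.048,0.22,0,0,0,-0.515],[0.1,0.2,0,0,0,-0.515],[0.1,0.2,0,0,0,-0.515],[0.1,0.2,0,0,0,-0.515],[0.1,0.2,0,0,0,-0.515],[0.146,0.171,0,0,0,-0.515],[0.146,0.171,0,0,0,-0.515]]]'
python3 -m crank '[[[0.146,0.171,0,0,0,-0.515],[0.146,0.171,0,0,0,-0.515],[0.183,0.13,0,0,0,-0.515],[0.183,0.13,0,0,0,-0.515],[0.183,0.13,0,0,0,-0.515],[0.183,0.13,0,0,0,-0.515],[0.21,0.08,0,0,0,-0.515],[0.21,0.08,0,0,0,-0.515],[0.21,0.08,0,0,0,-0.515],[0.21,0.08,0,0,0,-0.515],[0,0,0,0,0,0],[0,0,0,0,0,0],[0,0,0,0,0,0]]]'
```

```text
time: 22.12
ee_pos: [0.4786, 0.1713, 0.0508]
tcp_rot: [179.9, -0.1, 139.4]
wrist_force: [-5.0, 4.8, 6.9]
opening: 0.0115
grasp_force: 34.0
time: 23.2
ee_pos: [0.5166, 0.195, 0.0508]
tcp_rot: [179.9, -0.1, 104.1]
wrist_force: [0.8, 5.6, 4.2]
opening: 0.0112
grasp_force: 33.5
```

```bash
python3 -m crank '[[[0,0,0,0,0,0],[0,0,0,0,0,0],[0,0,0,0,0,0],[0,0,0.6,0,0,0],[0,0,1,0,0,0],[0,0,1,0,0,0],[0,0,1,0,0,0],[0,0,1,0,0,0],[0,-0.5,1,0,0,0],[0,-1,1,0,0,0],[0,-1,1,0,0,0],[0,-1,1,0,0,0],[0,-1,1,0,0,0],[0,-1,1,0,0,0],[0,-1,1,0,0,0],[0,-1,0.5,0,0,0],[0,-1,0,0,0,0],[0,-1,0,0,0,0],[0,-1,0,0,0,0],[0,-1,0,0,0,0]]]' 0.6
python3 -m crank '[[[0,-1,0,0,0,-0.2],[0,-1,0,0,0,-0.2],[0,-1,0,0,0,-0.2],[0,-1,0,0,0,-0.2],[0,-1,0,0,0,-0.2],[0,-1,0,0,0,-0.2],[0,-1,0,0,0,-0.2],[0,-1,0,0,0,-0.1],[0,-1,0,0,0,0],[0,-1,0,0,0,0],[0,-1,0,0,0,0],[0,-1,0,0,0,0],[0,-1,0,0,0,0],[0,-1,0,0,0,0],[0,-1,0,0,0,0],[0,-1,0,0,0,0],[0,0,0,0,0,0],[0,0,0,0,0,0],[0,0,0,0,0,0]]]' 1
python3 - <<'E'
from h import *
import pickle
o=bot.get_obs();m=bot.camera_model("wrist");pickle.dump(m,open("w7.pkl","wb"))
shot("wrist","w7.png")
im=bot.camera("top")[:,:,::-1];cv2.imwrite('pics/top7.png',cv2.resize(im[120:260,90:360],None,fx=2.9,fy=2.9))
E
```

```text
time: 24.87
ee_pos: [0.5158, -0.0371, 0.2933]
tcp_rot: [180.0, 0.0, 104.1]
wrist_force: [-0.3, -0.4, -0.2]
opening: 0.0512
grasp_force: 0.0
time: 26.45
ee_pos: [0.516, -0.3556, 0.2927]
tcp_rot: [180.0, -0.0, 93.8]
wrist_force: [0.4, 1.2, 0.3]
opening: 0.0851
grasp_force: 0.0
```

View pics/w7.png

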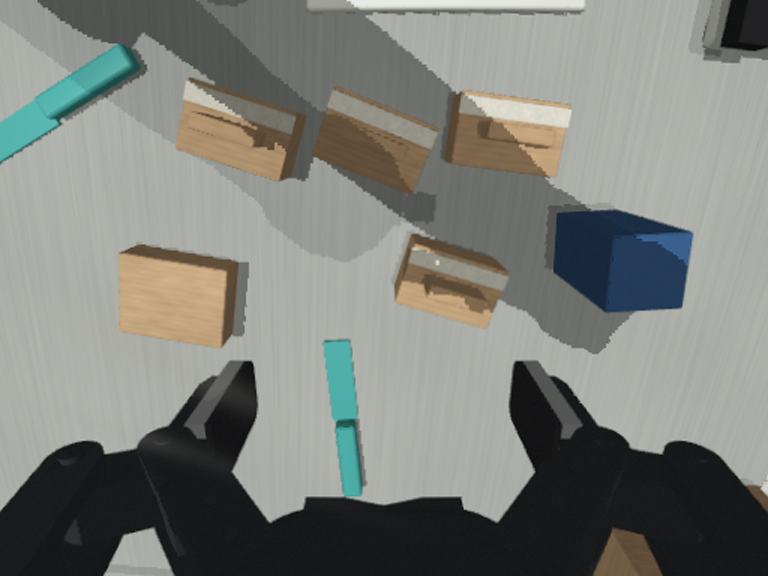

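View pics/top7.png

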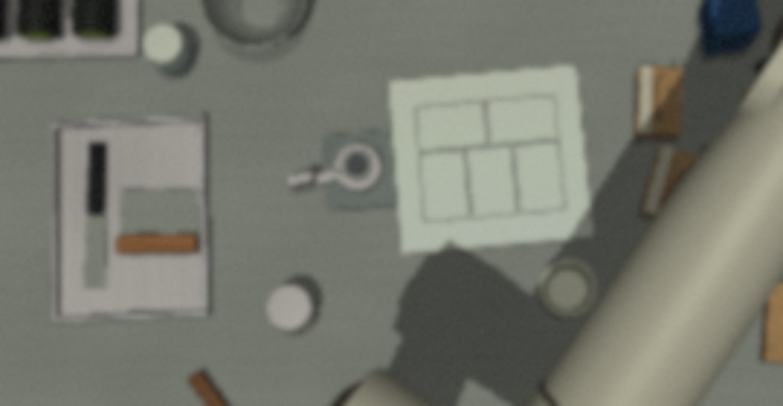

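The wrist view shows cartons A (240,130), B (376,140), C (508,133) and D (452,280), and the flat box at (180,295) without a handle. The top crop shows both utensils in the tray and the collar arm on its mark. Next I'll fit carton poses by matching silhouettes.

```bash
cat > fit.py <<'E'
from h import *
from scipy.optimize import minimize
def pose_pts(x,y,yaw,P,z0=0):
    c,s=np.cos(yaw),np.sin(yaw); P=np.array(P,float)
    return np.c_[x+c*P[:,0]-s*P[:,1],y+s*P[:,0]+c*P[:,1],P[:,2]+z0]
def box(lx,ly,za,zb): return [(sx*lx/2,sy*ly/2,z) for z in (za,zb) for sx in(-1,1) for sy in(-1,1)]
S=3
def render(m,shape,p,z0=0):
    im=np.zeros((shape[0]*S,shape[1]*S),np.uint8)
    pj=lambda P:np.array([proj("",X,m) for X in pose_pts(*p[:3],P,z0)],np.float32)*S
    ov=[]
    for b in (box(.088,.057,0,.048),):
        ov.append(cv2.convexHull(pj(b)).round().astype(np.int32))
    cv2.fillPoly(im,ov,255)
    f=p[3]
    st=pj([(-.044,.009*f,.048),(.044,.009*f,.048),(.044,.0285*f,.048),(-.044,.0285*f,.048)]).round().astype(np.int32)
    cv2.fillPoly(im,[st],0)
    r=cv2.convexHull(pj(box(.05,.012,.048,.078))).round().astype(np.int32); cv2.fillPoly(im,[r],255)
    return cv2.resize(im,(shape[1],shape[0]),interpolation=cv2.INTER_AREA)/255., ov+[st,r]
def brown(im):
    h=cv2.cvtColor(im,cv2.COLOR_BGR2HSV); return cv2.inRange(h,(5,70,25),(22,255,255))/255.
def fit(im,m,g,z0=0,rad=75,it=3):
    M=brown(im); u,v=proj("",[g[0],g[1],.04+z0],m); yy,xx=np.mgrid[:im.shape[0],:im.shape[1]]
    best=None
    for f in (1,-1):
        def cost(q):
            r,_=render(m,im.shape[:2],(*q,f),z0)
            w=(np.hypot(xx-u,yy-v)<rad)
            near=cv2.dilate((r>0).astype(np.uint8),np.ones((9,9)))>0
            return (np.abs(r-M)*(w&near)).sum()+((M>0)&(r==0)&w&~near).sum()*0.2
        for dy in (0,):
            q0=np.array(g,float); q0[2]+=dy
            for _ in range(it):
                sm=np.array([q0,q0+[.006,0,0],q0+[0,.006,0],q0+[0,0,.12]])
                o=minimize(cost,q0,method='Nelder-Mead',options=dict(initial_simplex=sm,xatol=1e-4,fatol=.3,maxiter=90)); q0=o.x
            if best is None or o.fun<best[0]: best=(o.fun,(*o.x,f))
    return best
E
python3 - <<'E'
from fit import *
import pickle,time
m=pickle.load(open("w7.pkl","rb"));im=cv2.imread("raw_wrist.png")
P=lambda u,v:pt("",u/1.5,v/1.5,.048,m)[:2]
out=[]
big=cv2.resize(im,None,fx=S,fy=S,interpolation=cv2.INTER_CUBIC)
for n,(u,v),a,b in [("A",(240,130),(188,79),(303,110)),("B",(376,140),(335,88),(440,128)),("C",(508,133),(462,92),(572,105)),("D",(450,282),(412,236),(508,270))]:
    d=P(*b)-P(*a); g=[*P(u,v),np.arctan2(d[1],d[0])]
    c,p=fit(im,m,g); out.append(p); print(n,np.round(g,4),"->",np.round(p,4),np.degrees(p[2]).round(1),"cost",c)
    for poly in render(m,im.shape[:2],p)[1]: cv2.polylines(big,[poly],True,(255,0,255),1)
pickle.dump(out,open("cart.pkl","wb"))
cv2.imwrite("pics/w7c.png",cv2.resize(big[50*S:230*S,110*S:390*S],None,fx=.93,fy=.93))
E
```

```text
A [ 0.3969 -0.2763 -0.1941] -> [ 0.3931 -0.2756 -0.2423  1.    ] -13.9 cost 337.7450980392157
B [ 0.5055 -0.2772 -0.2783] -> [ 0.5049 -0.2775 -0.3017  1.    ] -17.3 cost 510.8627450980392
C [ 0.6101 -0.2646 -0.0335] -> [ 0.6124 -0.2646 -0.0587  1.    ] -3.4 cost 302.1960784313726
D [ 0.5777 -0.3918 -0.2757] -> [ 0.5803 -0.3971 -0.2406  1.    ] -13.8 cost 432.356862745098
```

View pics/w7c.png

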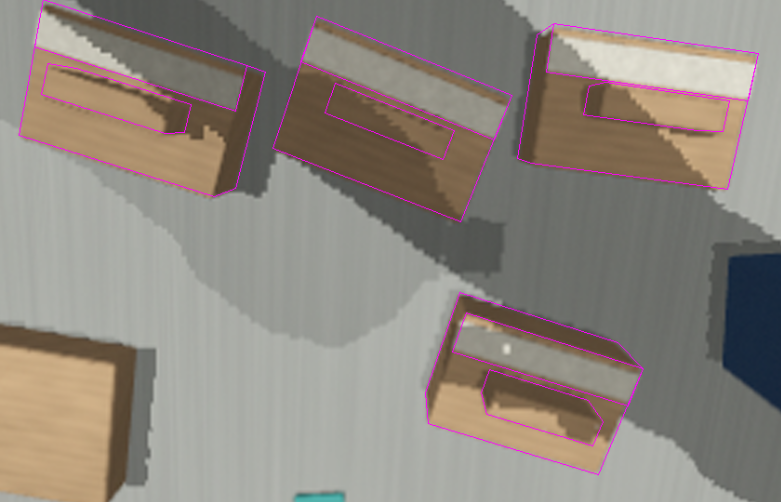

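The fits overlay all four cartons to within about 1 px. I'll start with carton C → long0.

```bash
python3 -m crank '[[[0.37,0.35,-0.6,0,0,0.92],[0.37,0.35,-0.6,0,0,0.93],[0.37,0.35,-0.6,0,0,0.93],[0.37,0.35,-0.6,0,0,0.93],[0.37,0.35,-0.6,0,0,0.93],[0.37,0.35,-0.6,0,0,0.93],[0.37,0.35,-0.6,0,0,0.93],[0.37,0.35,-0.6,0,0,0.93],[0.37,0.35,-0.6,0,0,0.93],[0.37,0.35,-0.6,0,0,0.93],[0.37,0.35,-0.6,0,0,0.93],[0.37,0.35,-0.6,0,0,0.93],[0.37,0.35,-0.6,0,0,0.93],[0,0,-0.3,0,0,0],[0,0,0,0,0,0],[0,0,0,0,0,0]]]' 0.5
python3 - <<'E'
from fit import *
import pickle
m=bot.camera_model("wrist");im=bot.camera("wrist")[:,:,::-1].copy()
p=pickle.load(open("cart.pkl","rb"))[2]
print(fit(im,m,p[:3],rad=120), bot.get_obs()["ee_pos"])
E
```

```text
time: 27.88
ee_pos: [0.6121, -0.2648, 0.1307]
tcp_rot: [-180.0, -0.0, 176.6]
wrist_force: [0.8, -0.2, 0.5]
opening: 0.0428
grasp_force: 0.0
(np.float64(632.1490196078431), (np.float64(0.6125228660398458), np.float64(-0.2635553964605244), np.float64(-0.04628331905959536), 1)) [ 0.61222939 -0.26516605  0.13126065]
```

```bash
python3 -m crank '[[[0,0.05,-0.7,0,0,0],[0,0,-0.7,0,0,0],[0,0,-0.6,0,0,0],[0,0,-0.6,0,0,0],[0,0,-0.35,0,0,0],[0,0,0,0,0,0],[0,0,0,0,0,0]]]'
python3 -m crank '[[[0,0,0,0,0,0],[0,0,0,0,0,0],[0,0,0,0,0,0],[0,0,0,0,0,0],[0,0,0,0,0,0],[0,0,0,0,0,0],[0,0,0.3,0,0,0],[0,0,1,0,0,0],[0,0,1,0,0,0],[0,0,1,0,0,0],[0,0,1,0,0,0],[0,0,1,0,0,0],[0,0,1,0,0,0],[0,0,0,0,0,0],[0,0,0,0,0,0]]]' 0.05 70
```

```text
time: 28.52
ee_pos: [0.6122, -0.2641, 0.0712]
tcp_rot: [180.0, -0.0, 176.8]
wrist_force: [0.3, -0.1, 0.4]
opening: 0.043
grasp_force: 0.0
time: 29.77
ee_pos: [0.6127, -0.2641, 0.1978]
tcp_rot: [-180.0, 0.1, 176.8]
wrist_force: [0.2, -0.7, -2.1]
opening: 0.0104
grasp_force: 71.8
```

```bash
python3 -m crank '[[[-0.08,0.957,0,0,0,-0.857],[-0.08,0.957,0,0,0,-0.857],[-0.08,0.957,0,0,0,-0.857],[-0.08,0.957,0,0,0,-0.857],[-0.08,0.957,0,0,0,-0.857],[-0.08,0.957,0,0,0,-0.857],[-0.08,0.957,0,0,0,-0.857],[-0.08,0.957,0,0,0,-0.857],[-0.08,0.957,0,0,0,-0.857],[-0.08,0.957,0,0,0,-0.857],[-0.08,0.957,0,0,0,-0.857],[-0.08,0.957,0,0,0,-0.857],[-0.08,0.957,0,0,0,-0.857],[-0.08,0.957,0,0,0,-0.857],[0,0,0,0,0,0],[0,0,0,0,0,0],[0,0,0,0,0,0]]]'
cat > held.py <<'E'
from fit import *
o=bot.get_obs();m=bot.camera_model("wrist");im=bot.camera("wrist")[:,:,::-1].copy();cv2.imwrite('raw_wrist.png',im)
e=o["ee_pos"]; y=np.radians(o["tcp_rot"][2])
c,p=fit(im,m,[e[0],e[1],y],z0=e[2]-.0712,rad=160)
d=np.array(p[:2])-e[:2]; print("tcp",e,o["tcp_rot"][2],"fit",np.round(p,4),np.degrees(p[2]),"cost",c,"open",o["opening"])
print("offset along tool x %.4f, y %.4f"%(d@[np.cos(y),np.sin(y)],d@[np.sin(y),-np.cos(y)]))
E
python3 held.py
```

```text
time: 31.18
ee_pos: [0.5896, 0.0037, 0.196]
tcp_rot: [-179.9, 0.0, 94.5]
wrist_force: [-1.0, 0.2, -2.6]
opening: 0.0106
grasp_force: 71.7
tcp [0.58960349 0.00369196 0.19598281] 94.45862817012447 fit [ 0.5902  0.0048  1.6346 -1.    ] 93.6568260518147 cost 3077.474509803921 open 0.010559267622889341
offset along tool x 0.0011, y 0.0006
```

```bash
python3 -m crank '[[[0,0,-1,0,0,0],[0,0,-1,0,0,0],[0,0,-1,0,0,0],[0,0,-1,0,0,0],[0,0,-0.8,0,0,0],[0,0,-0.5,0,0,0],[0,0,-0.3,0,0,0],[0,0,0,0,0,0],[0,0,0,0,0,0],[0,0,0,0,0,0]]]'
python3 -m crank '[[[0,0,0,0,0,0],[0,0,0,0,0,0],[0,0,0,0,0,0],[0,0,0.5,0,0,0],[0,0,1,0,0,0],[0,0,1,0,0,0],[0,0,1,0,0,0],[0,0,1,0,0,0],[0,0,1,0,0,0],[0,0,1,0,0,0],[0,0,1,0,0,0],[0,0,1,0,0,0],[0,0,1,0,0,0],[0,0,0.5,0,0,0]]]' 0.35
```

```text
time: 32.07
ee_pos: [0.5904, 0.0037, 0.0859]
tcp_rot: [179.9, 0.0, 94.3]
wrist_force: [0.0, 0.1, -2.3]
opening: 0.0106
grasp_force: 71.6
time: 33.23
ee_pos: [0.5901, 0.004, 0.289]
tcp_rot: [179.8, 0.0, 94.3]
wrist_force: [0.8, 0.2, 0.4]
opening: 0.0296
grasp_force: 0.0
```

```bash
python3 -m crank '[[[-0.2,-1,0,0,0,0],[-0.2,-1,0,0,0,0],[-0.2,-1,0,0,0,0],[-0.2,-1,0,0,0,0],[-0.2,-1,0,0,0,0],[-0.2,-1,0,0,0,0],[-0.2,-1,0,0,0,0],[-0.2,-1,0,0,0,0],[-0.2,-1,0,0,0,0],[-0.2,-1,0,0,0,0],[-0.2,-1,0,0,0,0],[-0.2,-1,0,0,0,0],[-0.2,-1,0,0,0,0],[-0.2,-1,0,0,0,0],[-0.2,-1,0,0,0,0],[-0.2,-1,0,0,0,0],[-0.2,-1,0,0,0,0],[-0.2,-0.9,0,0,0,0],[0,0,0,0,0,0],[0,0,0,0,0,0]]]' 0.5
cat > refit.py <<'E'
from fit import *
import pickle,sys
o=bot.get_obs();m=bot.camera_model("wrist");im=bot.camera("wrist")[:,:,::-1].copy();cv2.imwrite('raw_wrist.png',im)
L=pickle.load(open("cart.pkl","rb"))
for k in sys.argv[1]:
    i="ABCD".index(k);c,p=fit(im,m,L[i][:3]);print(k,np.round(p,4),np.degrees(p[2]).round(1),"cost",round(c)); L[i]=p
pickle.dump(L,open("cart.pkl","wb")); print(o["ee_pos"],o["tcp_rot"])
E
python3 refit.py ABD
```

```text
time: 34.9
ee_pos: [0.5177, -0.3546, 0.2857]
tcp_rot: [180.0, 0.0, 94.2]
wrist_force: [-0.6, 0.4, 0.0]
opening: 0.0429
grasp_force: 0.0
A [ 0.3927 -0.2756 -0.248   1.    ] -14.2 cost 310
B [ 0.499  -0.2962 -0.3019 -1.    ] -17.3 cost 304
D [ 0.5802 -0.3974 -0.2395  1.    ] -13.7 cost 430
[ 0.51765854 -0.35464301  0.28571659] [1.79989332e+02 3.04698046e-04 9.42491175e+01]
```

```bash
python3 - <<'E'
import fit as F
from fit import *
m=bot.camera_model("wrist");im=cv2.imread('raw_wrist.png')
big=cv2.resize(im,None,fx=S,fy=S,interpolation=cv2.INTER_CUBIC)
def show(p,c):
    for poly in render(m,im.shape[:2],p)[1]: cv2.polylines(big,[poly],True,c,1)
show((.5049,-.2775,-.3017,1),(255,0,255)); show((.499,-.2962,-.3019,-1),(0,255,0))
u,v=map(int,proj("",[.502,-.285,.048],m))
cv2.imwrite("pics/b.png",big[(v-50)*S:(v+50)*S,(u-60)*S:(u+60)*S])
E
```

```text
(no output)
```

View pics/b.png

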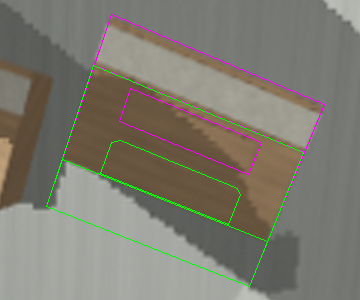

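That was a fit ambiguity. The magenta model, at B's original pose, matches the carton with its stripe at (205,80), so B has not moved. I'll fix the stripe side in the fit and pick D.

```bash
sed -i 's/for f in (1,-1):/for f in ((g[3],) if len(g)>3 else (1,-1)):/; s/q0=np.array(g,float)/q0=np.array(g[:3],float)/' fit.py; sed -i 's/L\[i\]\[:3\]/L[i]/' refit.py
python3 - <<'E'
import pickle
L=pickle.load(open("cart.pkl","rb"));L[1]=(.5049,-.2775,-.3017,1);pickle.dump(L,open("cart.pkl","wb"))
E
python3 -m crank '[[[0.284,-0.194,-0.7,0,0,0.952],[0.284,-0.194,-0.7,0,0,0.952],[0.284,-0.194,-0.7,0,0,0.952],[0.284,-0.194,-0.7,0,0,0.952],[0.284,-0.194,-0.7,0,0,0.952],[0.284,-0.194,-0.7,0,0,0.952],[0.284,-0.194,-0.7,0,0,0.952],[0.284,-0.194,-0.7,0,0,0.952],[0.284,-0.194,-0.7,0,0,0.952],[0.284,-0.194,-0.7,0,0,0.952],[0.284,-0.194,-0.7,0,0,0.952],[0,0,0,0,0,0],[0,0,0,0,0,0],[0,0,0,0,0,0]]]' 0.5
python3 - <<'E'
from fit import *
import pickle
m=bot.camera_model("wrist");im=bot.camera("wrist")[:,:,::-1].copy()
p=pickle.load(open("cart.pkl","rb"))[3]
print(fit(im,m,p,rad=120), bot.get_obs()["ee_pos"])
E
```

```text
time: 36.12
ee_pos: [0.5807, -0.3961, 0.1326]
tcp_rot: [-180.0, 0.1, 166.2]
wrist_force: [-0.6, 0.1, 0.0]
opening: 0.0428
grasp_force: 0.0
(np.float64(389.5529411764706), (np.float64(0.5802799445013411), np.float64(-0.39535028468093597), np.float64(-0.23788832816938194), 1)) [ 0.58080385 -0.39632174  0.13295223]
```

Aligned to about 1 mm. Descend, grip and lift.

```bash
python3 -m crank '[[[0,0,-0.7,0,0,0],[0,0,-0.7,0,0,0],[0,0,-0.7,0,0,0],[0,0,-0.6,0,0,0],[0,0,-0.38,0,0,0],[0,0,0,0,0,0],[0,0,0,0,0,0]]]'
python3 -m crank '[[[0,0,0,0,0,0],[0,0,0,0,0,0],[0,0,0,0,0,0],[0,0,0,0,0,0],[0,0,0,0,0,0],[0,0,0,0,0,0],[0,0,0.3,0,0,0],[0,0,1,0,0,0],[0,0,1,0,0,0],[0,0,1,0,0,0],[0,0,1,0,0,0],[0,0,1,0,0,0],[0,0,1,0,0,0],[0,0,0,0,0,0],[0,0,0,0,0,0]]]' 0.05 70
```

```text
time: 36.75
ee_pos: [0.5804, -0.3967, 0.0701]
tcp_rot: [-180.0, 0.0, 166.3]
wrist_force: [-0.2, -0.1, -1.1]
opening: 0.0428
grasp_force: 0.0
time: 38.0
ee_pos: [0.5808, -0.3969, 0.1964]
tcp_rot: [-180.0, 0.1, 166.3]
wrist_force: [1.0, 0.2, -2.4]
opening: 0.011
grasp_force: 70.0
```

```bash
python3 -m crank '[[[0.05,0.963,0,0,0,-0.655],[0.05,0.963,0,0,0,-0.655],[0.05,0.963,0,0,0,-0.655],[0.05,0.963,0,0,0,-0.655],[0.05,0.963,0,0,0,-0.655],[0.05,0.963,0,0,0,-0.655],[0.05,0.963,0,0,0,-0.655],[0.05,0.963,0,0,0,-0.655],[0.05,0.963,0,0,0,-0.655],[0.05,0.963,0,0,0,-0.655],[0.05,0.963,0,0,0,-0.655],[0.05,0.963,0,0,0,-0.655],[0.05,0.963,0,0,0,-0.655],[0.05,0.963,0,0,0,-0.655],[0.05,0.963,0,0,0,-0.655],[0.05,0.963,0,0,0,-0.655],[0,0,0,0,0,0],[0,0,0,0,0,0],[0,0,0,0,0,0]]]'
python3 held.py
```

```text
time: 39.58
ee_pos: [0.596, -0.0888, 0.1944]
tcp_rot: [-179.9, -0.0, 94.4]
wrist_force: [0.2, 0.6, -1.3]
opening: 0.0111
grasp_force: 69.9
tcp [ 0.59604732 -0.08878221  0.19441679] 94.36950138696837 fit [ 0.5964 -0.0869  1.6228 -1.    ] 92.98149262368435 cost 3632.3843137254903 open 0.011069341356587156
offset along tool x 0.0019, y 0.0005
```

```bash
python3 -m crank '[[[0.03,-0.07,-1,0,0,0],[0,0,-1,0,0,0],[0,0,-1,0,0,0],[0,0,-1,0,0,0],[0,0,-0.8,0,0,0],[0,0,-0.5,0,0,0],[0,0,-0.25,0,0,0],[0,0,0,0,0,0],[0,0,0,0,0,0],[0,0,0,0,0,0]]]'
python3 -m crank '[[[0,0,0,0,0,0],[0,0,0,0,0,0],[0,0,0,0,0,0],[0,0,0.5,0,0,0],[0,0,1,0,0,0],[0,0,1,0,0,0],[0,0,1,0,0,0],[0,0,1,0,0,0],[0,0,1,0,0,0],[0,0,1,0,0,0],[0,0,1,0,0,0],[0,0,1,0,0,0],[0,0,1,0,0,0],[0,0,0.5,0,0,0]]]' 0.35
python3 -m crank '[[[-0.3,-1,0,0,0,0],[-0.3,-1,0,0,0,0],[-0.3,-1,0,0,0,0],[-0.3,-1,0,0,0,0],[-0.3,-1,0,0,0,0],[-0.3,-1,0,0,0,0],[-0.3,-1,0,0,0,0],[-0.3,-1,0,0,0,0],[-0.3,-1,0,0,0,0],[-0.3,-1,0,0,0,0],[-0.3,-1,0,0,0,0],[-0.3,-1,0,0,0,0],[-0.3,-1,0,0,0,0],[-0.3,-0.3,0,0,0,0],[0,0,0,0,0,0],[0,0,0,0,0,0]]]' 0.5
python3 refit.py AB
```

```text
time: 40.47
ee_pos: [0.5975, -0.0903, 0.0856]
tcp_rot: [179.9, 0.0, 94.3]
wrist_force: [0.2, 0.7, -0.2]
opening: 0.0105
grasp_force: 69.9
time: 41.63
ee_pos: [0.5972, -0.09, 0.2884]
tcp_rot: [179.8, 0.0, 94.3]
wrist_force: [-0.5, -0.3, 0.4]
opening: 0.0299
grasp_force: 0.0
time: 42.97
ee_pos: [0.5129, -0.3557, 0.2853]
tcp_rot: [180.0, 0.0, 94.2]
wrist_force: [-0.6, 0.1, 1.0]
opening: 0.0429
grasp_force: 0.0
A [ 0.3928 -0.2756 -0.247   1.    ] -14.2 cost 310
B [ 0.5051 -0.2775 -0.3095  1.    ] -17.7 cost 302
[ 0.51290169 -0.35572937  0.28525636] [1.79974041e+02 2.62933587e-03 9.42391740e+01]
```

```bash
python3 -m crank '[[[-0.04,0.39,-0.77,0,0,0.99],[-0.04,0.39,-0.77,0,0,0.99],[-0.04,0.39,-0.77,0,0,0.99],[-0.04,0.39,-0.77,0,0,0.99],[-0.04,0.39,-0.77,0,0,0.99],[-0.04,0.39,-0.77,0,0,0.99],[-0.04,0.39,-0.77,0,0,0.99],[-0.04,0.39,-0.77,0,0,0.99],[-0.04,0.39,-0.77,0,0,0.99],[-0.04,0.39,-0.77,0,0,0.99],[0,0,0,0,0,0],[0,0,0,0,0,0],[0,0,0,0,0,0]]]' 0.5
python3 - <<'E'
from fit import *
import pickle
m=bot.camera_model("wrist");im=bot.camera("wrist")[:,:,::-1].copy()
p=pickle.load(open("cart.pkl","rb"))[1]
print(fit(im,m,p,rad=120), bot.get_obs()["ee_pos"])
E
```

```text
time: 44.1
ee_pos: [0.5057, -0.2778, 0.132]
tcp_rot: [-180.0, 0.1, 162.2]
wrist_force: [0.3, -0.7, 0.5]
opening: 0.0429
grasp_force: 0.0
(np.float64(667.8666666666667), (np.float64(0.5043749890719422), np.float64(-0.27656527847047835), np.float64(-0.3005392207907867), 1)) [ 0.5057729  -0.27814444  0.13214946]
```

```bash
python3 -m crank '[[[-0.05,0.03,-0.7,0,0,0],[0,0,-0.7,0,0,0],[0,0,-0.7,0,0,0],[0,0,-0.6,0,0,0],[0,0,-0.36,0,0,0],[0,0,0,0,0,0],[0,0,0,0,0,0]]]'
python3 -m crank '[[[0,0,0,0,0,0],[0,0,0,0,0,0],[0,0,0,0,0,0],[0,0,0,0,0,0],[0,0,0,0,0,0],[0,0,0,0,0,0],[0,0,0.3,0,0,0],[0,0,1,0,0,0],[0,0,1,0,0,0],[0,0,1,0,0,0],[0,0,1,0,0,0],[0,0,1,0,0,0],[0,0,1,0,0,0],[0,0,0,0,0,0],[0,0,0,0,0,0]]]' 0.05 70
```

```text
time: 44.73
ee_pos: [0.5041, -0.2775, 0.0698]
tcp_rot: [-180.0, 0.0, 162.3]
wrist_force: [0.3, 0.4, 0.8]
opening: 0.043
grasp_force: 0.0
time: 45.98
ee_pos: [0.5044, -0.2775, 0.1961]
tcp_rot: [-180.0, 0.1, 162.4]
wrist_force: [0.2, -0.7, -1.1]
opening: 0.0107
grasp_force: 71.8
```

```bash
python3 -m crank '[[[0.023,0.97,0,0,0,0.212],[0.023,0.97,0,0,0,0.212],[0.023,0.97,0,0,0,0.212],[0.023,0.97,0,0,0,0.212],[0.023,0.97,0,0,0,0.212],[0.023,0.97,0,0,0,0.212],[0.023,0.97,0,0,0,0.212],[0.023,0.97,0,0,0,0.212],[0.023,0.97,0,0,0,0.212],[0.023,0.97,0,0,0,0.212],[0.023,0.97,0,0,0,0.212],[0.023,0.97,0,0,0,0.212],[0.023,0.97,0,0,0,0.212],[0.023,0.97,0,0,0,0.212],[0.023,0.97,0,0,0,0.212],[0,0,0,0,0,0],[0,0,0,0,0,0],[0,0,0,0,0,0]]]'
python3 held.py
```

```text
time: 47.48
ee_pos: [0.5105, 0.0134, 0.1944]
tcp_rot: [-180.0, -0.1, -175.8]
wrist_force: [-0.3, -0.8, -1.7]
opening: 0.0106
grasp_force: 71.7
tcp [0.51054505 0.01342012 0.19442307] -175.79421798761672 fit [ 0.5108  0.0142 -3.087  -1.    ] -176.87268775657807 cost 4343.243137254902 open 0.010553303689308563
offset along tool x -0.0003, y 0.0008
```

```bash
python3 -m crank '[[[0,0,-1,0,0,0],[0,0,-1,0,0,0],[0,0,-1,0,0,0],[0,0,-1,0,0,0],[0,0,-0.8,0,0,0],[0,0,-0.5,0,0,0],[0,0,-0.25,0,0,0],[0,0,0,0,0,0],[0,0,0,0,0,0],[0,0,0,0,0,0]]]'
python3 -m crank '[[[0,0,0,0,0,0],[0,0,0,0,0,0],[0,0,0,0,0,0],[0,0,0.5,0,0,0],[0,0,1,0,0,0],[0,0,1,0,0,0],[0,0,1,0,0,0],[0,0,1,0,0,0],[0,0,1,0,0,0],[0,0,1,0,0,0],[0,0,1,0,0,0],[0,0,1,0,0,0],[0,0,1,0,0,0],[0,0,0.5,0,0,0]]]' 0.35
```

```text
time: 48.37
ee_pos: [0.5116, 0.0135, 0.0856]
tcp_rot: [-180.0, 0.1, -175.8]
wrist_force: [0.3, -0.0, -1.3]
opening: 0.0107
grasp_force: 71.8
time: 49.53
ee_pos: [0.5112, 0.0137, 0.2879]
tcp_rot: [-180.0, 0.2, -175.8]
wrist_force: [-0.1, -0.2, 1.1]
opening: 0.0303
grasp_force: 0.0
```

```bash
python3 -m crank '[[[-0.395,-0.964,-0.43,0,0,-0.18],[-0.395,-0.964,-0.43,0,0,-0.18],[-0.395,-0.964,-0.43,0,0,-0.18],[-0.395,-0.964,-0.43,0,0,-0.18],[-0.395,-0.964,-0.43,0,0,-0.18],[-0.395,-0.964,-0.43,0,0,-0.18],[-0.395,-0.964,-0.43,0,0,-0.18],[-0.395,-0.964,-0.43,0,0,-0.18],[-0.395,-0.964,-0.43,0,0,-0.18],[-0.395,-0.964,-0.43,0,0,-0.18],[-0.395,-0.964,-0.43,0,0,-0.18],[-0.395,-0.964,-0.43,0,0,-0.18],[-0.395,-0.964,-0.43,0,0,-0.18],[-0.395,-0.964,-0.43,0,0,-0.18],[-0.395,-0.964,-0.43,0,0,-0.18],[0,0,0,0,0,0],[0,0,0,0,0,0],[0,0,0,0,0,0]]]' 0.5
python3 - <<'E'
from fit import *
import pickle
m=bot.camera_model("wrist");im=bot.camera("wrist")[:,:,::-1].copy()
p=pickle.load(open("cart.pkl","rb"))[0]
print(fit(im,m,p,rad=120), bot.get_obs()["ee_pos"])
E
```

```text
time: 51.03
ee_pos: [0.3925, -0.2754, 0.1558]
tcp_rot: [180.0, 0.0, 165.6]
wrist_force: [0.2, 0.1, 0.4]
opening: 0.0427
grasp_force: 0.0
(np.float64(327.4392156862745), (np.float64(0.3925014710777788), np.float64(-0.27513095311287017), np.float64(-0.25087620407563904), 1)) [ 0.39278117 -0.27521514  0.15598275]
```

```bash
python3 -m crank '[[[0,0,-0.9,0,0,0],[0,0,-0.9,0,0,0],[0,0,-0.9,0,0,0],[0,0,-0.8,0,0,0],[0,0,-0.5,0,0,0],[0,0,-0.25,0,0,0],[0,0,0,0,0,0],[0,0,0,0,0,0]]]'
python3 -m crank '[[[0,0,0,0,0,0],[0,0,0,0,0,0],[0,0,0,0,0,0],[0,0,0,0,0,0],[0,0,0,0,0,0],[0,0,0,0,0,0],[0,0,0.3,0,0,0],[0,0,1,0,0,0],[0,0,1,0,0,0],[0,0,1,0,0,0],[0,0,1,0,0,0],[0,0,1,0,0,0],[0,0,1,0,0,0],[0,0,0,0,0,0],[0,0,0,0,0,0]]]' 0.05 70
```

```text
time: 51.75
ee_pos: [0.3929, -0.2755, 0.0712]
tcp_rot: [-180.0, 0.0, 165.7]
wrist_force: [-0.0, -0.8, 0.6]
opening: 0.0429
grasp_force: 0.0
time: 53.0
ee_pos: [0.3927, -0.2757, 0.1969]
tcp_rot: [-180.0, 0.1, 165.6]
wrist_force: [-0.0, 0.2, -2.0]
opening: 0.0105
grasp_force: 71.8
```

```bash
python3 -m crank '[[[0.64,0.83,0,0,0,0.272],[0.64,0.83,0,0,0,0.272],[0.64,0.83,0,0,0,0.272],[0.64,0.83,0,0,0,0.272],[0.64,0.83,0,0,0,0.272],[0.64,0.83,0,0,0,0.272],[0.64,0.83,0,0,0,0.272],[0.64,0.83,0,0,0,0.272],[0.64,0.83,0,0,0,0.272],[0.64,0.83,0,0,0,0.272],[0,0,0,0,0,0],[0,0,0,0,0,0],[0,0,0,0,0,0]]]'
python3 held.py
```

```text
time: 54.08
ee_pos: [0.5198, -0.1097, 0.1952]
tcp_rot: [180.0, -0.1, -175.7]
wrist_force: [-0.2, -0.2, -0.8]
opening: 0.0108
grasp_force: 71.7
tcp [ 0.51978789 -0.10969119  0.19524152] -175.67015339742508 fit [ 0.5193 -0.1085 -3.0854 -1.    ] -176.77792098384083 cost 5118.823529411764 open 0.010776945751989595
offset along tool x 0.0004, y 0.0013
```

```bash
python3 -m crank '[[[0.04,0,-1,0,0,0],[0,0,-1,0,0,0],[0,0,-1,0,0,0],[0,0,-1,0,0,0],[0,0,-0.8,0,0,0],[0,0,-0.5,0,0,0],[0,0,-0.25,0,0,0],[0,0,0,0,0,0],[0,0,0,0,0,0],[0,0,0,0,0,0]]]'
python3 -m crank '[[[0,0,0,0,0,0],[0,0,0,0,0,0],[0,0,0,0,0,0],[0,0,0.5,0,0,0],[0,0,1,0,0,0],[0,0,1,0,0,0],[0,0,1,0,0,0],[0,0,1,0,0,0],[0,0,1,0,0,0],[0,0,1,0,0,0],[0,0,1,0,0,0],[0,0,1,0,0,0],[0,0,1,0,0,0],[0,0,0.5,0,0,0]]]' 0.35
python3 -m crank '[[[0,-0.35,0,0,0,-0.94],[0,-0.35,0,0,0,-0.94],[0,-0.35,0,0,0,-0.94],[0,-0.35,0,0,0,-0.94],[0,-0.35,0,0,0,-0.94],[0,-0.35,0,0,0,-0.94],[0,-0.35,0,0,0,-0.94],[0,-0.35,0,0,0,-0.94],[0,-0.35,0,0,0,-0.94],[0,-0.35,0,0,0,-0.94],[0,-0.35,0,0,0,-0.94],[0,-0.35,0,0,0,-0.94],[0,-0.35,0,0,0,-0.94],[0,-0.35,0,0,0,-0.94],[0,0,0,0,0,0],[0,0,0,0,0,0],[0,0,0,0,0,0]]]'
python3 - <<'E'
from fit import *
print(bot.get_obs()["ee_pos"],bot.get_obs()["tcp_rot"])
m=bot.camera_model("wrist");im=bot.camera("wrist")[:,:,::-1].copy()
big=cv2.resize(im,None,fx=S,fy=S,interpolation=cv2.INTER_CUBIC)
c,s=np.cos(np.radians(4.3)),np.sin(np.radians(4.3));R=np.array([[c,-s],[s,c]]);C=np.array([.547,-.0459])
for n,l,a in (("long0",(.0465,.0465),94.3),("long1",(.0465,-.0465),94.3),("cross0",(-.031,.062),4.3),("cross2",(-.031,-.062),4.3)):
    g=C+R@l
    k,p=fit(im,m,[*g,np.radians(a)],z0=.012,rad=60)
    print(n,k,"flag",p[3],"err slab mm",np.round(R.T@(np.array(p[:2])-g)*1000,1),"deg",round(np.degrees(p[2])-a,1))
    for poly in render(m,im.shape[:2],p,.012)[1]: cv2.polylines(big,[poly],True,(255,0,255),1)
cv2.imwrite("pics/final.png",cv2.resize(big,None,fx=.5,fy=.5,interpolation=cv2.INTER_AREA))
E
```

```text
time: 54.97
ee_pos: [0.5218, -0.1098, 0.0867]
tcp_rot: [-180.0, 0.1, -175.7]
wrist_force: [-0.1, 0.1, -1.9]
opening: 0.0105
grasp_force: 71.7
time: 56.13
ee_pos: [0.5214, -0.1096, 0.2891]
tcp_rot: [-179.9, 0.2, -175.6]
wrist_force: [0.1, -0.6, -0.7]
opening: 0.03
grasp_force: 0.0
time: 57.55
ee_pos: [0.5213, -0.2073, 0.286]
tcp_rot: [180.0, 0.0, 94.1]
wrist_force: [-0.4, -0.2, -0.4]
opening: 0.03
grasp_force: 0.0
[ 0.52125037 -0.20730304  0.28596548] [1.79974925e+02 2.94594474e-03 9.40769923e+01]
long0 51.470588235294116 flag -1 err slab mm [  1.9 -14.4] deg 1.5
long1 823.9137254901962 flag -1 err slab mm [0.9 0.7] deg -1.9
cross0 0.0 flag 1 err slab mm [0. 0.] deg 0.0
cross2 460.70980392156866 flag -1 err slab mm [  1.4 -17.5] deg -0.2
```

View pics/final.png

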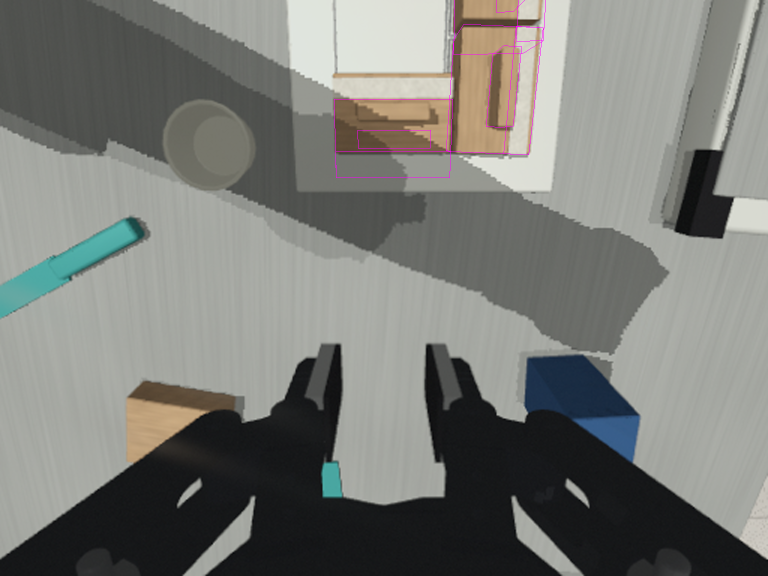

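The last view shows three cartons upright in their places, but the camera sits too low to see long0 and cross0. I'll move +y and refit with the stripe sides fixed (cross: +1, long: -1).

```bash
python3 -m crank '[[[0,1,0,0,0,0],[0,1,0,0,0,0],[0,1,0,0,0,0],[0,1,0,0,0,0],[0,1,0,0,0,0],[0,1,0,0,0,0],[0,0.5,0,0,0,0],[0,0,0,0,0,0],[0,0,0,0,0,0],[0,0,0,0,0,0]]]'
python3 - <<'E'
from fit import *
m=bot.camera_model("wrist");im=bot.camera("wrist")[:,:,::-1].copy()
c,s=np.cos(np.radians(4.3)),np.sin(np.radians(4.3));R=np.array([[c,-s],[s,c]]);C=np.array([.547,-.0459])
for n,l,a,f in (("long0",(.0465,.0465),94.3,-1),("long1",(.0465,-.0465),94.3,-1),("cross0",(-.031,.062),4.3,1),("cross2",(-.031,-.062),4.3,1)):
    g=C+R@l
    k,p=fit(im,m,[*g,np.radians(a),f],z0=.012,rad=60)
    print(n,round(k),"err slab mm",np.round(R.T@(np.array(p[:2])-g)*1000,1),"deg",round(np.degrees(p[2])-a,1))
# stray brown near the pick area / collar check in the top view
t=bot.camera("top")[:,:,::-1].copy();cv2.imwrite('raw_top.png',t)
h=np.array([.5343,.1236])
g=cv2.cvtColor(t,cv2.COLOR_BGR2GRAY).astype(int)
best=[]
for q in np.arange(0,1.7,.1):
    a=np.radians(184.3)-q; pts=[proj("top",[*(h+r*np.array([np.cos(a),np.sin(a)])),.063]) for r in np.linspace(.058,.088,8)]
    best.append((int(np.mean([g[int(round(v)),int(round(u))] for u,v in pts])),round(q,1)))
print(best)
E
```

```text
time: 58.43
ee_pos: [0.5213, -0.0781, 0.2855]
tcp_rot: [180.0, 0.0, 93.9]
wrist_force: [-0.2, -0.3, 0.2]
opening: 0.0295
grasp_force: 0.0
long0 779 err slab mm [ 2.4 -0.8] deg 0.1
long1 773 err slab mm [2.1 2.1] deg -0.4
cross0 475 err slab mm [0.5 1.5] deg -0.2
cross2 801 err slab mm [0.6 1.2] deg 1.7
[(116, np.float64(0.0)), (114, np.float64(0.1)), (115, np.float64(0.2)), (114, np.float64(0.3)), (112, np.float64(0.4)), (112, np.float64(0.5)), (113, np.float64(0.6)), (114, np.float64(0.7)), (116, np.float64(0.8)), (118, np.float64(0.9)), (118, np.float64(1.0)), (113, np.float64(1.1)), (99, np.float64(1.2)), (106, np.float64(1.3)), (143, np.float64(1.4)), (120, np.float64(1.5)), (114, np.float64(1.6))]
```

```bash
python3 -c "
from workcell import bot
print(bot.job_done())"
```

```text
the job is handed in; nothing more can be done
None
```

I handed the job in after about 58 s of robot time: both utensils are in the tray, the collar is at about 1.40 rad, and all four cartons stand within about 3 mm of their outlines (long0, long1, cross0, cross2); the judge returned no verdict.

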